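# Turn round the denture stain bench

### The job

Turn the denture bench round for the next case: take every used-up, uncapped vial out of the rack and put it in the low grey tray, put every capped vial that stands on the bench fully home in a free hole of the rack, and stand every hand instrument lying on the bench in the steel cup, handle down and working end up. The vials are glass, so set them down rather than drop them, and leave the capped vial already in the rack and all the other things on the bench where they are.

Things in the scene. Friction and masses are not known exactly. Their poses are not given: they have to be found in the camera images.
- rack: Aluminium block for vials, 52 mm (x) by 210 mm (y) by 46 mm high, fixed to the bench, with one row of five round blind holes 40 mm apart along its y axis, at rack y = -80, -40, 0, 40 and 80 mm, x = 0. Origin at the centre of its underside. Each hole is 21.5 mm wide and 36 mm deep: its floor lies 10 mm above the bench, so a vial that is home has its foot 10 mm above the bench.
- used1: Used-up vial: open amber glass tube 18 mm across with a paper label; origin at the centre of its foot, z up the tube. 68 mm tall, no cap (the look narrows to a neck in the top 12 mm but it grips as an 18 mm cylinder all the way up), 18 g. Starts standing in one of the rack's holes, 32 mm of it above the rack. May be absent.
- used2: Used-up vial: open amber glass tube 18 mm across with a paper label; origin at the centre of its foot, z up the tube. 68 mm tall, no cap (the look narrows to a neck in the top 12 mm but it grips as an 18 mm cylinder all the way up), 18 g. Starts standing in one of the rack's holes, 32 mm of it above the rack. May be absent.
- used3: Used-up vial: open amber glass tube 18 mm across with a paper label; origin at the centre of its foot, z up the tube. 68 mm tall, no cap (the look narrows to a neck in the top 12 mm but it grips as an 18 mm cylinder all the way up), 18 g. Starts standing in one of the rack's holes, 32 mm of it above the rack. May be absent.
- full1: Full vial: amber glass tube 18 mm across with a paper label; origin at the centre of its foot, z up the tube. 78 mm tall, of which the top 18 mm is a black cap 22 mm across; about 30 g. Starts standing on the bench. When home in the rack, 42 mm of it stand above the rack. May be absent.
- full2: Full vial: amber glass tube 18 mm across with a paper label; origin at the centre of its foot, z up the tube. 78 mm tall, of which the top 18 mm is a black cap 22 mm across; about 30 g. Starts standing on the bench. When home in the rack, 42 mm of it stand above the rack. May be absent.
- full3: Full vial: amber glass tube 18 mm across with a paper label; origin at the centre of its foot, z up the tube. 78 mm tall, of which the top 18 mm is a black cap 22 mm across; about 30 g. Starts standing on the bench. When home in the rack, 42 mm of it stand above the rack. May be absent.
- kept: A full capped vial like the others, that stands in a hole of the rack from the start and stays there.
- tray: Empty open grey tray, 125 mm (x) by 165 mm (y) outside, 40 mm high, walls and floor 4 mm thick, with a 6 mm lip outside its rim, fixed to the bench. Origin at the centre of its underside.
- cup: Heavy loose steel cup (0.55 kg), 70 mm across outside, 62 mm inside, 88 mm high, floor 5 mm thick. Origin at the centre of its underside.
- knife: Wax knife, 175 mm long, 34 g, lying along its x axis, may be absent. Black square handle 12 by 12 mm from its butt at x = -87.5 to x = 27.5 mm (balance near x = -22), then a 6 mm steel shank; working end, to x = 87.5 mm: a flat upright blade 28 mm long, 11 mm by 3 mm. Origin at mid length on the underside, 6 mm below the long axis (body z up as it lies).
- knife_butt (a point): Centre of the butt end of the knife's handle.
- spatula: Wax spatula, 175 mm long, 34 g, lying along its x axis, may be absent. Black square handle 12 by 12 mm from its butt at x = -87.5 to x = 27.5 mm (balance near x = -22), then a 6 mm steel shank; working end, to x = 87.5 mm: a flat leaf 16 mm wide, 2.5 mm thick and 28 mm long. Origin at mid length on the underside, 6 mm below the long axis (body z up as it lies).
- spatula_butt (a point): Centre of the butt end of the spatula's handle.
- carver: Wax carver, 175 mm long, 34 g, lying along its x axis, may be absent. Black square handle 12 by 12 mm from its butt at x = -87.5 to x = 27.5 mm (balance near x = -22), then a 6 mm steel shank; working end, to x = 87.5 mm: a brass collar 9 mm across and a thin steel point, 28 mm together. Origin at mid length on the underside, 6 mm below the long axis (body z up as it lies).
- carver_butt (a point): Centre of the butt end of the carver's handle.
- model_a: Bystander: plaster cast with a pink denture on it, 56 by 66 mm, 37 mm high. Leave it alone.
- model_b: Bystander: bare plaster cast, 56 by 66 mm, 27 mm high. Leave it alone.
- burner: Bystander: glass spirit burner, 72 mm across, 75 mm high. Leave it alone.
- wax_box: Bystander: box of wax sheets, 75 by 120 mm, 26 mm high. Leave it alone.
- liquid_jar: Bystander: round glass jar with a screw lid, 52 mm across, 62 mm high. Leave it alone.
- tooth_card: Bystander: card of false teeth, 30 by 85 mm, 17 mm high. Leave it alone.
Not all that is in view belongs to the job. Leave any orange look-alike of the carver alone.

How it is judged:
At the end, for the whole second after the job is handed in: Used vials in the tray, below its rim; full vials in rack holes, within 6 mm of their axes, tilt < 0.15 rad, foot < 16 mm above the bench; instruments in the cup, butt within 36 mm of its axis and < 30 mm above its underside, working end up, lean < 0.75 rad; cup upright; all at rest (x of used1 in the frame of tray between -0.064 and 0.064 m and y of used1 in the frame of tray between -0.084 and 0.084 m and z of used1 in the frame of tray between 0 and 0.045 m and x of used2 in the frame of tray between -0.064 and 0.064 m and y of used2 in the frame of tray between -0.084 and 0.084 m and z of used2 in the frame of tray between 0 and 0.045 m and x of used3 in the frame of tray between -0.064 and 0.064 m and y of used3 in the frame of tray between -0.084 and 0.084 m and z of used3 in the frame of tray between 0 and 0.045 m and x of full1 in the frame of rack between -0.006 and 0.006 m and y of full1 in the frame of rack between -0.086 and 0.086 m and z of each of full1, full2, full3, kept in the frame of rack below 0.016 m and angle between each of full1, full2, full3, kept's own z axis and vertical below 0.15 rad and x of full2 in the frame of rack between -0.006 and 0.006 m and y of full2 in the frame of rack between -0.086 and 0.086 m and x of full3 in the frame of rack between -0.006 and 0.006 m and y of full3 in the frame of rack between -0.086 and 0.086 m and x of kept in the frame of rack between -0.006 and 0.006 m and y of kept in the frame of rack between -0.086 and 0.086 m and horizontal distance between each of knife_butt, spatula_butt, carver_butt and cup below 0.036 m and z of each of knife_butt, spatula_butt, carver_butt in the frame of cup below 0.03 m and angle between each of knife, spatula, carver's own x axis and vertical below 0.75 rad and angle between cup's own z axis and vertical below 0.1 rad and linear speed of each of full1, full2, full3, used1, used2, used3, knife, spatula, carver, cup below 0.03 m/s); the robot touches nothing.
It fails at once if a bystander is pushed more than 25 mm from its place (distance of any of model_a, model_b, burner, wax_box, liquid_jar, tooth_card from where it was at the start of the episode above 0.025 m).
It fails at once if the full vial that was in the rack from the start is taken out of its hole or moved more than 12 mm (distance of kept from where it was at the start of the episode above 0.012 m).
It fails at once if the cup is tipped by more than about 30 degrees (angle between cup's own z axis and vertical above 0.5 rad).
It fails at once if a glass vial is dropped: it falls, held by nothing, faster than 0.9 m/s (a fall of about 40 mm) ((linear speed of full1 above 0.9 m/s and contact force between full1 and anything else below 0.02 N) or (linear speed of full2 above 0.9 m/s and contact force between full2 and anything else below 0.02 N) or (linear speed of full3 above 0.9 m/s and contact force between full3 and anything else below 0.02 N) or (linear speed of used1 above 0.9 m/s and contact force between used1 and anything else below 0.02 N) or (linear speed of used2 above 0.9 m/s and contact force between used2 and anything else below 0.02 N) or (linear speed of used3 above 0.9 m/s and contact force between used3 and anything else below 0.02 N)).
Of used1, used2, used3 only 2 to 3 are there at a start; the rules pass over those that are not, and their reading is None.
Of full1, full2, full3 only 2 to 3 are there at a start; the rules pass over those that are not, and their reading is None.
Of knife, spatula, carver only 2 to 3 are there at a start; the rules pass over those that are not, and their reading is None.
At some moment in a run one of knife, spatula, carver may be knocked a few centimetres aside while the robot is not near it.
It also fails if it takes over 210 s, if anything falls off the work surface, if the arm or the gripper's body presses on something with over 40 N, if the wrist force passes 120 N, or if a joint passes its speed limit or range.

### The arm

A 6-joint arm with a two-finger parallel gripper is mounted at the origin on the work surface. World frame = base frame: x ahead of the robot, y to its left, z up, the work surface at z = 0. Lengths are in m, angles in rad, forces in N, time in s.
With the tool pointing down it reaches from about 0.35 to 0.775 m from the base axis. Payload 7.3 kg.
Tool frame: the origin (TCP) lies on the centre line of the jaws, within the pads' length; the fingertips stand 17 mm ahead of it and the grasp point (between the pads) lies 2 mm behind it (robot.tcp_to_tips is the distance from the TCP to the fingertips, in m); z points along the fingers, y is the line along which they close (so a half turn about z gives the same grasp; the last joint's range is limited). The gripper opens to 92 mm and grips with 3 to 60 N. Pads are 19 mm wide; open, the fingers measure 130 mm over their backs; the gripper's body (75 mm by 190 mm) begins 47 mm behind the grasp point.
Start: joints at [1.171, 0.342, 1.524, -0, 1.275, -0.146], TCP at [0.132, 0.508, 0.244] pointing down, gripper open.
Joint ranges: [-2.53, 2.53], [-0.77, 2.02], [0.04, 2.7], [-1, 4.14], [0.28, 2.66], [-3.11, 3.11]. Speed limits (rad/s): [2.57, 2.57, 3.14, 3.14, 3.14, 3.14].

### API

Orientations are given as [roll, pitch, yaw] about the fixed x, y, z axes, in that order (R = Rz(yaw) Ry(pitch) Rx(roll)).
In Python, from cell import robot gives the robot as it stands. The module is installed in compiled form; this text tells all that it offers.
- The arm moves only by the tool carry_out, never from a script. Its argument "commands" is a list of rows, each a list of 3 entries, a list of its own where there are three numbers: the shift along the tool's x, y, z in m, then the turn about the tool's z in rad, then the opening, from 0 (shut) to 1 (fully open). In form: [[[dx, dy, dz], yaw, claw], ...]. A call has 1 to 20 rows; each row shifts and turns the commanded pose from where the row before left it, along the tool's axes as they then stand; what a row does not reach is not made up. A row lasts 1/8 s, in which the tool goes at most 62.5 mm and 10.7 degrees, less where a joint would pass 70% of its speed; a pose out of reach is approached as far as the arm can. A call is refused whole if a number of a shift passes 0.0625 or a number of a turn 0.188, either way. A call with a gripper value outside its range is refused whole. The fingers move at their own pace and stop on an object; "newtons" is the grip in N (left out, the last holds). Time passes only in rows, so rows that do not move let the fingers close. It gives the time, the measured TCP pose, the force, the opening and the grip force at its end, in the units of the state.
- robot.observe(): the state, without advancing time (a new reading comes with each control period).
- robot.read_camera(name): name is "side" or "top" or "wrist"; returns a dict with "pixels" (420x560x3 uint8, red, green, blue), "fx", "fy", "cx", "cy" (pixels), "view" (4x4, takes a point from world to camera coordinates); the wrist camera has in their place "T_tool_cam" (4x4, takes a point from camera to tool coordinates, whose origin is the TCP and whose axes are the flange's). Camera axes: x right, y up, looking along -z (the intrinsics and any distortion apply to the point x, -y, -z); pixel columns grow to the right and rows downward; lengths in m; the calibration is good to about 2 mm. A picture is of the moment at which its call begins: read the wrist's pose just before it. There is no depth.
- robot.hand_in(): hands the job in; it is judged then, once.
Trained networks look in a picture, given as the dict that the camera call returned (one of the last four; its "shot" number tells which), for a name from the list of things; names that differ only in an ending like _2 or _b are one class to them, and where a whole thing is asked for, a point or a joint stands for the part that bears it (a point fixed in the world has none). Each returns a list of dicts, best first, with "p" (0 to 1); they miss things now and then, are a little off and sometimes report something else, mostly with a low value. They report only what shows in the picture. A call takes as long as a camera call. They do not tell look-alikes from the thing itself.
- robot.find_in(picture, name): "at" ([column, row] in pixels, amid what is visible of it).
- robot.tip_of(picture, name): "at" ([column, row] in pixels: a listed point, or the origin of a listed thing).
The state is a dict: "time": time; "qpos": joint angles; "qvel": joint speeds; "joint_efforts": joint torques, N m; "tool_pos": TCP position; "tool_rot": TCP orientation; "contact_force": force on the tool from outside, world axes, zero at the start; "torque": the same for the moment, N m; "opening": finger opening in m; "grip_force": force on a finger pad.
Only numpy, scipy, OpenCV 4.12 (cv2) and the standard library are available. Lean on these libraries where they do the work, as an engineer would, in place of code of your own. Each camera call takes 0.05 s, during which the arm holds its last target. There are 200 camera calls.

## Working session

There is one attempt and no reset: what is moved stays moved. The work goes in short steps, Python scripts to look and compute and a tool call to move; the robot and the scene stay as the last step left them, time stands still between calls to the robot, and variables do not carry over. Pictures are saved under pics/ and viewed, at most 14 in all, crops included, and the job is handed in when it is done.

Besides the shell and the picture viewer there is one more tool, called after "Request:" by a JSON object that holds its "op" and its "data". carry_out: Moves the arm, as the interface text tells. Its arguments: {"type":"object","properties":{"commands":{"type":"array"},"newtons":{"type":"number"}},"required":["commands"]}

```bash
mkdir -p pics; cat > h.py <<'E'
import numpy as np, cv2
from cell import robot
def ray(c,px,T=None):
    """origin,dir in world; T world_from_tool for wrist"""
    u,v=px
    d=np.array([(u-c['cx'])/c['fx'],-(v-c['cy'])/c['fy'],-1.])
    M=np.linalg.inv(c['view']) if 'view' in c else T@c['T_tool_cam']
    return M[:3,3],M[:3,:3]@d
def onz(c,px,z,T=None):
    o,d=ray(c,px,T); return o+d*(z-o[2])/d[2]
def proj(c,p,T=None):
    V=c['view'] if 'view' in c else np.linalg.inv(T@c['T_tool_cam'])
    q=V@np.r_[p,1]; return np.array([c['cx']+c['fx']*q[0]/-q[2],c['cy']-c['fy']*q[1]/-q[2]])
def save(c,n,crop=None,s=1):
    im=c['pixels'][...,::-1]
    if crop: a,b,w,h=crop; im=im[b:b+h,a:a+w]
    cv2.imwrite('pics/'+n,cv2.resize(im,None,fx=s,fy=s,interpolation=cv2.INTER_CUBIC))
def toolT():
    from scipy.spatial.transform import Rotation as R
    s=robot.observe(); T=np.eye(4); r=np.array(s['tool_rot'])
    T[:3,:3]=R.from_euler('xyz',r).as_matrix() if r.size==3 else r.reshape(3,3)
    T[:3,3]=s['tool_pos']; return T
E
python3 - <<'E'
from h import *
print(robot.observe()); print(robot.tcp_to_tips)
for n in ('top','side'):
    c=robot.read_camera(n); save(c,n+'.png',s=1.4)
    print(n,[k for k in c],{k:c[k] for k in c if k!='pixels'})
    for t in ['rack','used1','full1','kept','tray','cup','knife','spatula','carver','knife_butt','spatula_butt','carver_butt']:
        r=robot.tip_of(c,t); f=robot.find_in(c,t)
        print(t,'tip',[(np.round(x['at']).astype(int).tolist(),round(x['p'],2)) for x in r],'find',[(np.round(x['at']).astype(int).tolist(),round(x['p'],2)) for x in f])
E
```

```text
{'time': 0.0, 'qpos': array([ 1.17101302e+00,  3.42709201e-01,  1.52502598e+00, -2.45091507e-05,
        1.27537976e+00, -1.46003767e-01]), 'qvel': array([-0.00010311, -0.00102361,  0.0002104 , -0.0012803 ,  0.00108324,
        0.00177658]), 'joint_efforts': array([ 5.67388270e-04, -4.31236911e+01, -2.44222695e+01,  7.18102790e-02,
        5.57763828e-02, -1.50990586e-04]), 'tool_pos': array([0.131646  , 0.50783278, 0.24304883]), 'tool_rot': array([-3.14008315e+00, -1.98284184e-04,  2.88782011e+00]), 'contact_force': array([ 0.04967349,  0.81696204, -0.38356512]), 'torque': array([ 0.03248055, -0.0571986 , -0.03758461]), 'grip_force': 0.0, 'opening': 0.09182520331392921}
0.017
top ['pixels', 'fx', 'fy', 'cx', 'cy', 'view', 'shot'] {'fx': 382.6862394907818, 'fy': 382.6862394907818, 'cx': 280.466824991449, 'cy': 209.53136330063393, 'view': array([[ 0.02437462, -0.9993756 ,  0.02557908, -0.05479735],
       [ 0.98891621,  0.02785228,  0.14583891, -0.60575078],
       [-0.14646029,  0.0217408 ,  0.98897761, -0.84138373],
       [ 0.        ,  0.        ,  0.        ,  1.        ]]), 'sho
[... 1917 characters left out ...]
 find [([320, 334], 0.66), ([231, 202], 0.25)]
cup tip [([186, 151], 0.89)] find [([182, 140], 0.92)]
knife tip [([224, 197], 0.67)] find [([228, 196], 0.67)]
spatula tip [([195, 204], 0.68), ([260, 255], 0.4), ([218, 221], 0.36)] find [([197, 205], 0.49), ([265, 156], 0.42)]
carver tip [([417, 248], 0.7), ([245, 175], 0.64)] find [([409, 241], 0.88), ([243, 170], 0.45), ([384, 334], 0.21)]
knife_butt tip [([253, 209], 0.66)] find [([238, 201], 0.63), ([196, 203], 0.3)]
spatula_butt tip [([220, 221], 0.79)] find [([200, 203], 0.56), ([241, 168], 0.43), ([267, 131], 0.34)]
carver_butt tip [([396, 223], 0.56), ([233, 154], 0.55)] find [([412, 246], 0.84), ([242, 169], 0.7), ([232, 202], 0.48)]
```

View pics/top.png

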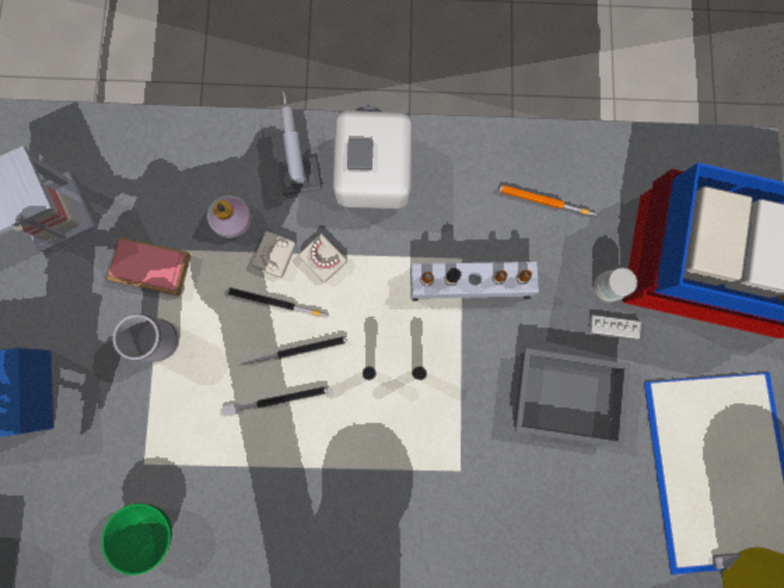

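View pics/side.png

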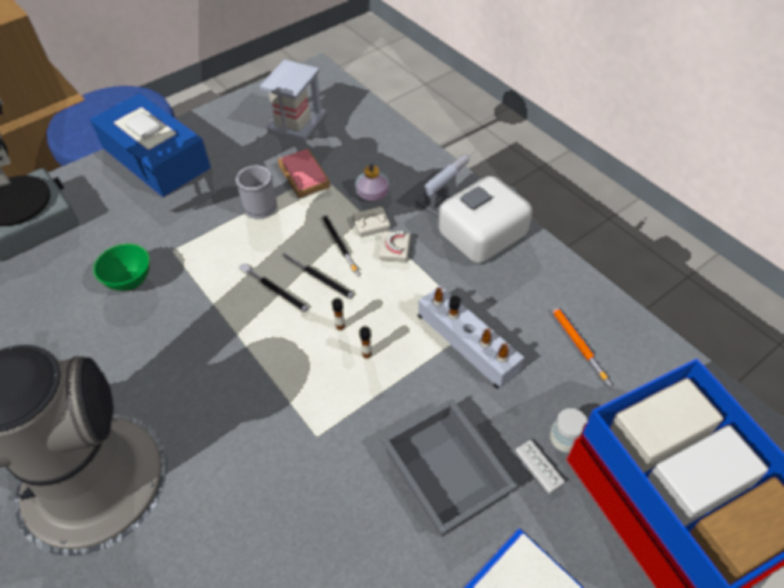

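Top view (in 784-px picture coordinates):
- **Rack vials:** used (amber, open) at (427,278), (500,276) and (524,276); kept, with a black cap, at (453,276); the free hole is at (475,278).
- **Full vials on the bench:** (369,373) and (419,373).
- **Tray and cup:** tray at (570,395), cup at (145,338).
- **Instruments with black handles:** carver from (230,290) to (327,314), knife from (345,340) to (242,362), spatula from (327,390) to (225,410).
- **Look-alikes to leave alone:** the orange carver at (545,198) and the handpiece at (293,150).

The side view agrees.

```bash
python3 - <<'E'
from h import *
c=robot.read_camera('top'); s=robot.read_camera('side')
hsv=cv2.cvtColor(c['pixels'],cv2.COLOR_RGB2HSV)
k=1.4
for n,p,z in [('u1',(427,276),.078),('kept',(453,274),.088),('hole',(475,278),.046),('u2',(500,274),.078),('u3',(524,274),.078),('fA',(369,372),.078),('fB',(419,372),.078),('rackTL',(411,264),.046),('rackTR',(537,262),.046),('rackBL',(412,297),.046),('rackBR',(538,294),.046)]:
    print(n,onz(c,(p[0]/k,p[1]/k),z).round(3))
print('fA side',onz(s,(337/k,302/k),.078).round(3),'fB',onz(s,(365/k,331/k),.078).round(3))
for n,a,b in [('carver',(230,290),(328,314)),('knife',(346,339),(242,362)),('spatula',(327,389),(225,410))]:
    A=onz(c,(a[0]/k,a[1]/k),.008);B=onz(c,(b[0]/k,b[1]/k),.006);d=B-A
    print(n,A.round(3),B.round(3),np.hypot(*d[:2]).round(3),np.arctan2(d[1],d[0]).round(3))
for n,t in [('cup',(114,237)),('tray',(401,283)),('rack',(337,203))]: print(n,onz(c,t,0).round(3))
print('cup rim top',onz(c,(136/k,338/k),.088).round(3),'cup rim side',onz(s,(254/k,178/k),.088).round(3))
print('cup side',onz(s,(186,151),0),'tray side',onz(s,(315,338),0))
for p in [(526,350),(624,361),(619,441),(516,430)]: print('tray rim',onz(c,(p[0]/k,p[1]/k),.04).round(3))
save(c,'crop.png',(290,170,110,55),7)
E
```

```text
u1 [ 0.632 -0.093  0.078]
kept [ 0.634 -0.133  0.088]
hole [ 0.637 -0.175  0.046]
u2 [ 0.638 -0.21   0.078]
u3 [ 0.64  -0.249  0.078]
fA [ 0.477 -0.004  0.078]
fB [ 0.479 -0.082  0.078]
rackTL [ 0.657 -0.068  0.046]
rackTR [ 0.667 -0.28   0.046]
rackBL [ 0.602 -0.071  0.046]
rackBR [ 0.613 -0.281  0.046]
fA side [ 0.478 -0.007  0.078] fB [ 0.48  -0.087  0.078]
carver [0.61  0.239 0.008] [0.574 0.07  0.006] 0.173 -1.784
knife [0.532 0.038 0.008] [0.489 0.211 0.006] 0.179 1.814
spatula [0.447 0.066 0.008] [0.409 0.234 0.006] 0.172 1.796
cup [0.536 0.355 0.   ]
tray [ 0.445 -0.332  0.   ]
rack [ 0.634 -0.178  0.   ]
cup rim top [0.52  0.355 0.088] cup rim side [0.524 0.348 0.088]
cup side [0.51848374 0.34290615 0.        ] tray side [ 0.44037195 -0.33697872  0.        ]
tray rim [ 0.52  -0.261  0.04 ]
tray rim [ 0.506 -0.424  0.04 ]
tray rim [ 0.377 -0.411  0.04 ]
tray rim [ 0.391 -0.243  0.04 ]
```

View pics/crop.png

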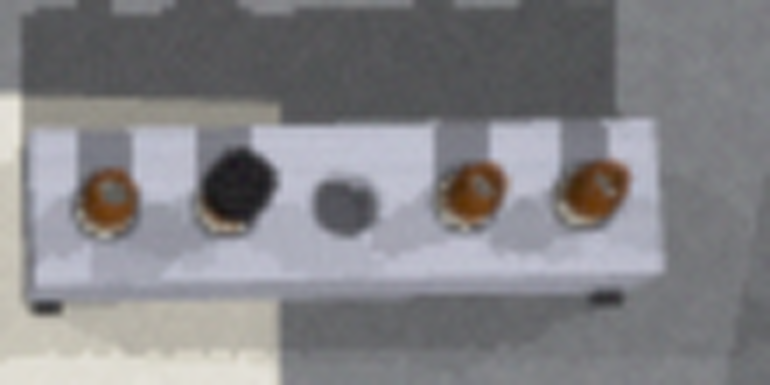

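The crop confirms it: amber open vials at crop (107,205), (472,192) and (592,190), the kept black cap at (238,185), and an empty hole at (345,205). I'll turn the tool so the jaws close across the rack, then move ahead.

Request:
{"op": "carry_out", "data": {"commands": [[[0,0,0],0.181,1],[[0,0,0],0.181,1],[[0,0,0],0.181,1],[[0,0,0],0.181,1],[[0,0,0],0.181,1],[[0,0,0],0.181,0.5],[[0,0,0],0.181,0.5],[[-0.03,0.05,0],0,0.5],[[-0.03,0.05,0],0,0.5],[[-0.03,0.05,0],0,0.5],[[-0.03,0.05,0],0,0.5],[[-0.03,0.05,0],0,0.5],[[-0.04,0.05,0],0,0.5]], "newtons": 12}}

```text
time: 4.22
tool_pos: [0.4413, 0.3334, 0.2438]
tool_rot: [3.141, -0.001, 1.621]
contact_force: [-0.2, 0.0, 0.3]
opening: 0.0461
grip_force: 0.0
```

```bash
cat > go.py <<'E'
import sys
from h import *
T=toolT(); a=list(map(float,sys.argv[1:]))
s=robot.observe()
print('t',round(s['time'],2),'pos',T[:3,3].round(4),'rot',np.round(s['tool_rot'],3),'open',round(s['opening'],4),'grip',round(s['grip_force'],2))
for i in range(0,len(a),3):
    p=np.array(a[i:i+3]); print(p,'tool delta',(T[:3,:3].T@(p-T[:3,3])).round(4)); T[:3,3]=p
E
python3 go.py 0.640 -0.253 0.2 0.640 -0.253 0.069
```

```text
t 4.22 pos [0.4413 0.3334 0.2438] rot [ 3.141e+00 -1.000e-03  1.621e+00] open 0.0461 grip 0.0
[ 0.64  -0.253  0.2  ] tool delta [-0.5957  0.1689  0.0435]
[ 0.64  -0.253  0.069] tool delta [-1.00e-04 -1.00e-04  1.31e-01]
```

Request:
{"op": "carry_out", "data": {"commands": [[[-0.045,0.012,0.0],0,0.5],[[-0.045,0.012,0.0],0,0.5],[[-0.045,0.012,0.0],0,0.5],[[-0.045,0.012,0.0],0,0.5],[[-0.045,0.012,0.0],0,0.5],[[-0.045,0.012,0.0],0,0.5],[[-0.045,0.012,0.0],0,0.5],[[-0.045,0.012,0.0],0,0.5],[[-0.045,0.012,0.0],0,0.5],[[-0.045,0.012,0.0],0,0.5],[[-0.045,0.012,0.0],0,0.5],[[-0.045,0.015,0.014],0,0.5],[[-0.045,0.02,0.014],0,0.5],[[-0.01,0.003,0.015],0,0.5],[[0,0,0],0,0.5]]}}

```text
time: 6.1
tool_pos: [0.6383, -0.2512, 0.1985]
tool_rot: [-3.138, -0.002, 1.62]
contact_force: [0.7, 0.6, -0.6]
opening: 0.046
grip_force: 0.0
```

```bash
cat > wr.py <<'E'
import sys
from h import *
T=toolT(); c=robot.read_camera('wrist'); save(c,sys.argv[1]+'.png',s=1.3)
print(T[:3,3].round(4)); print(c['T_tool_cam'].round(3).tolist(),c['fx'],c['cx'],c['cy'])
import pickle; pickle.dump((c,T),open(sys.argv[1]+'.pkl','wb'))
for n in sys.argv[2:]:
    n,z=n.split(':')
    print(n,[(np.round(x['at']).astype(int).tolist(),round(x['p'],2),onz(c,x['at'],float(z),T).round(4).tolist()) for x in robot.tip_of(c,n)])
E
python3 wr.py w1 used1:0.01 kept:0.01 rack:0 tray:0 full1:0
```

```text
[ 0.6383 -0.2512  0.1985]
[[-0.0, 0.969, 0.248, 0.066], [1.0, -0.0, 0.001, 0.0], [0.001, 0.248, -0.969, -0.141], [0.0, 0.0, 0.0, 1.0]] 300.40222939658344 278.19600867154355 206.32527392358102
used1 [([281, 195], 0.9, [0.6412, -0.2552, 0.01]), ([282, 34], 0.75, [0.6334, -0.0934, 0.01]), ([282, 159], 0.69, [0.6395, -0.2154, 0.01]), ([281, 81], 0.59, [0.6349, -0.1369, 0.01])]
kept [([286, 81], 0.71, [0.6393, -0.1365, 0.01])]
rack [([283, 122], 0.79, [0.6395, -0.1769, 0.0])]
tray []
full1 [([131, 17], 0.87, [0.481, -0.0826, 0.0])]
```

View pics/w1.png

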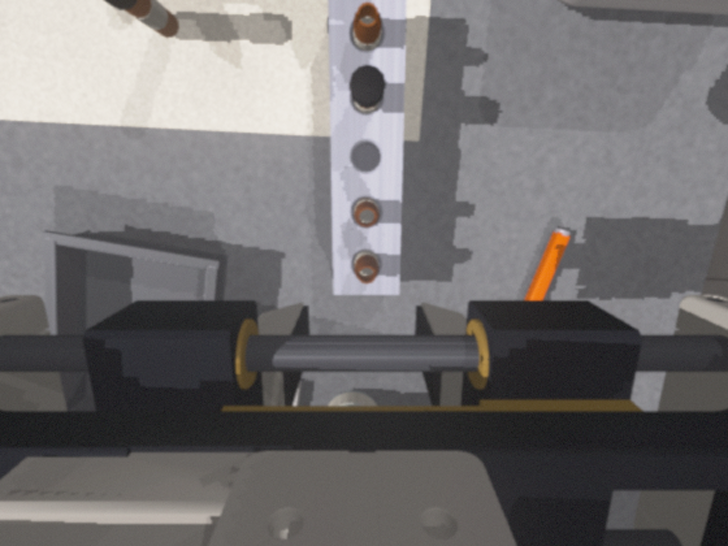

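The networks agree with the rack layout: used vials at (281,195), (282,159) and (282,34), all on one line at 40 mm spacing, with the empty hole showing at picture (366,155). Picking the end vial.

Request:
{"op": "carry_out", "data": {"commands": [[[-0.0045,0.002,0.03],0,0.45],[[0,0,0.04],0,0.45],[[0,0,0.04],0,0.45],[[0,0,0.02],0,0.45],[[0,0,0],0,0.45],[[0,0,0],0,0],[[0,0,0],0,0],[[0,0,0],0,0],[[0,0,0],0,0],[[0,0,0],0,0],[[0,0,-0.02],0,0],[[0,0,-0.02],0,0],[[0,0,-0.03],0,0],[[0,0,-0.03],0,0],[[0,0,0],0,0]], "newtons": 12}}

```text
time: 8.28
tool_pos: [0.6425, -0.2564, 0.1734]
tool_rot: [3.137, 0.003, 1.621]
contact_force: [-0.0, -0.3, -0.4]
opening: 0.0177
grip_force: 12.0
```

```bash
python3 go.py 0.44 -0.375 0.17 0.44 -0.375 0.065; python3 -c "
from h import *
c=robot.read_camera('top')
for n in ['tray']: print(onz(c,robot.tip_of(c,n)[0]['at'],0))"
```

```text
t 8.28 pos [ 0.6425 -0.2564  0.1734] rot [3.137e+00 3.000e-03 1.621e+00] open 0.0177 grip 11.99
[ 0.44  -0.375  0.17 ] tool delta [-0.1083 -0.2082  0.0027]
[ 0.44  -0.375  0.065] tool delta [ 0.0003 -0.0005  0.105 ]
[0.53308865 0.03999462 0.        ]
```

Request:
{"op": "carry_out", "data": {"commands": [[[-0.02,-0.034,0],0,0],[[-0.02,-0.034,0],0,0],[[-0.02,-0.034,0],0,0],[[-0.02,-0.034,0],0,0],[[-0.02,-0.034,0],0,0],[[-0.0135,-0.034,0],0,0],[[0,0,0.03],0,0],[[0,0,0.03],0,0],[[0,0,0.03],0,0],[[0,0,0.006],0,0],[[0,0,0],0,0],[[0,0,0],0,0]]}}

```text
time: 9.88
tool_pos: [0.4438, -0.3798, 0.0757]
tool_rot: [3.14, 0.001, 1.621]
contact_force: [-0.0, 0.2, -0.1]
opening: 0.0179
grip_force: 12.0
```

```bash
python3 go.py 0.4446 -0.38 0.065; python3 -c "
from h import *
for n in ['top','side']:
  c=robot.read_camera(n)
  print([(onz(c,x['at'],0).round(3),x['p']) for x in robot.tip_of(c,'tray')+robot.tip_of(c,'used1')])
  save(c,n+'2.png',(260,190,300,220),2.5)"
```

```text
t 9.88 pos [ 0.4438 -0.3798  0.0757] rot [3.140e+00 1.000e-03 1.621e+00] open 0.0179 grip 11.99
[ 0.4446 -0.38    0.065 ] tool delta [-0.0002  0.0008  0.0107]
[(array([ 0.44 , -0.341,  0.   ]), 0.75), (array([ 0.44 , -0.385,  0.   ]), 0.61), (array([ 0.636, -0.217,  0.   ]), 0.59), (array([ 0.63 , -0.099,  0.   ]), 0.5)]
[]
```

View pics/side2.png

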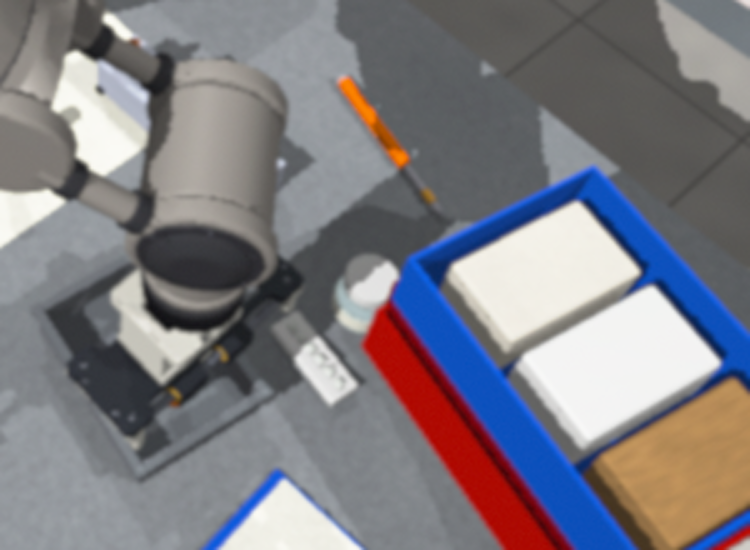

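The side picture shows the gripper over the tray with no bystander touched (jar at (367,290), card at (320,360)). I'll set the vial down in small steps.

Request:
{"op": "carry_out", "data": {"commands": [[[0,0,0.004],0,0],[[0,0,0.003],0,0],[[0,0,0],0,0],[[0,0,0],0,0]]}}

```text
time: 10.68
tool_pos: [0.4434, -0.3794, 0.0676]
tool_rot: [-3.142, -0.0, 1.621]
contact_force: [0.4, -0.3, 0.9]
opening: 0.0179
grip_force: 12.0
```

Request:
{"op": "carry_out", "data": {"commands": [[[0,0,0.003],0,0],[[0,0,0],0,0],[[0,0,0],0,0]]}}

```text
time: 11.05
tool_pos: [0.4436, -0.3798, 0.0654]
tool_rot: [3.141, 0.001, 1.621]
contact_force: [-0.6, 0.2, 4.9]
opening: 0.0176
grip_force: 12.0
```

Request:
{"op": "carry_out", "data": {"commands": [[[0,0,0],0,0.3],[[0,0,0],0,0.3],[[0,0,-0.03],0,0.45],[[0,0,-0.04],0,0.45],[[0,0,-0.03],0,0.45],[[0.026,0.034,0],0,0.45],[[0.026,0.034,0],0,0.45],[[0.026,0.034,0],0,0.45],[[0.026,0.034,0],0,0.45],[[0.026,0.034,0],0,0.45],[[0.025,0.0335,0],0,0.45],[[0,0,0.02],0,0.45],[[0,0,0.03],0,0.45],[[0,0,0.03],0,0.45],[[0,0,0.015],0,0.45],[[0,0,0],0,0.45],[[0,0,0],0,0.45]]}}

```text
time: 13.18
tool_pos: [0.6396, -0.2148, 0.071]
tool_rot: [3.14, 0.001, 1.621]
contact_force: [0.2, -1.6, 0.9]
opening: 0.0413
grip_force: 0.0
```

```bash
python3 go.py 0.6385 -0.2155 0.07; python3 -c "
from h import *
c=robot.read_camera('wrist');save(c,'w2.png',s=1.3)"
```

```text
t 13.18 pos [ 0.6396 -0.2148  0.071 ] rot [3.140e+00 1.000e-03 1.621e+00] open 0.0413 grip 0.0
[ 0.6385 -0.2155  0.07  ] tool delta [-0.0007 -0.0011  0.001 ]
```

View pics/w2.png

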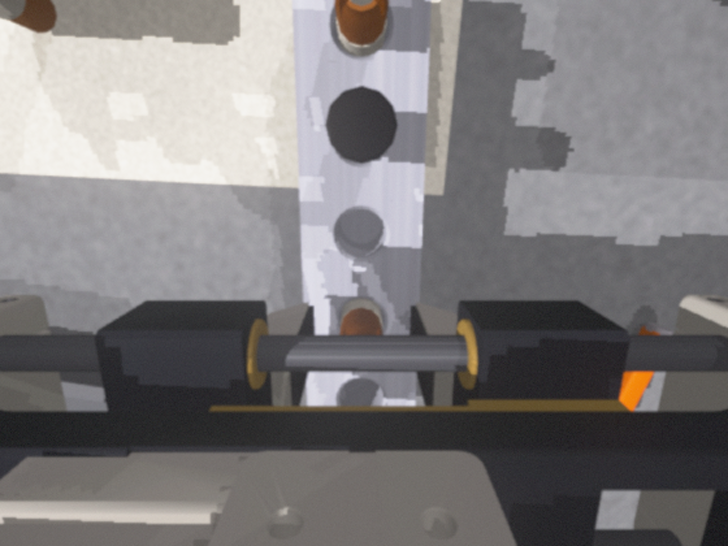

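The used vial at (362,320) sits between the fingers, and the next holes line up. Grip it and carry it to the tray.

Request:
{"op": "carry_out", "data": {"commands": [[[0,0,0],0,0],[[0,0,0],0,0],[[0,0,0],0,0],[[0,0,0],0,0],[[0,0,-0.02],0,0],[[0,0,-0.02],0,0],[[0,0,-0.03],0,0],[[0,0,-0.03],0,0],[[-0.0185,-0.033,0],0,0],[[-0.0185,-0.033,0],0,0],[[-0.0185,-0.033,0],0,0],[[-0.0185,-0.033,0],0,0],[[-0.0185,-0.033,0],0,0],[[-0.018,-0.032,0],0,0],[[0,0,0.03],0,0],[[0,0,0.03],0,0],[[0,0,0.03],0,0],[[0,0,0.012],0,0],[[0,0,0],0,0],[[0,0,0],0,0]]}}

```text
time: 15.72
tool_pos: [0.4482, -0.3351, 0.0688]
tool_rot: [3.14, 0.001, 1.621]
contact_force: [-0.5, -0.3, 0.1]
opening: 0.0178
grip_force: 12.0
```

Request:
{"op": "carry_out", "data": {"commands": [[[0,0,0.003],0,0],[[0,0,0],0,0],[[0,0,0],0,0.3],[[0,0,0],0,0.3],[[0,0,-0.03],0,0.45],[[0,0,-0.04],0,0.45],[[0,0,-0.03],0,0.45],[[0.033,0.028,0],0,0.45],[[0.033,0.028,0],0,0.45],[[0.033,0.028,0],0,0.45],[[0.033,0.028,0],0,0.45],[[0.033,0.028,0],0,0.45],[[0.033,0.028,0],0,0.45],[[0.033,0.0295,0],0,0.45],[[0,0,0.03],0,0.45],[[0,0,0.03],0,0.45],[[0,0,0.02],0,0.45],[[0,0,0.015],0,0.45],[[0,0,0],0,0.45],[[0,0,0],0,0.45]]}}

```text
time: 18.23
tool_pos: [0.6339, -0.0942, 0.0706]
tool_rot: [3.14, 0.0, 1.621]
contact_force: [0.4, 0.6, 1.0]
opening: 0.0412
grip_force: 0.0
```

```bash
python3 go.py 0.634 -0.095 0.07 0.634 -0.095 0.171 0.4525 -0.290 0.171; python3 - <<'E'
from h import *
c=robot.read_camera('side')
for t in ['used1']: print([(x['at'],onz(c,x['at'],.004).round(3),round(x['p'],2)) for x in robot.tip_of(c,t)])
E
```

```text
t 18.23 pos [ 0.6339 -0.0942  0.0706] rot [3.14  0.    1.621] open 0.0412 grip 0.0
[ 0.634 -0.095  0.07 ] tool delta [-0.0008  0.0001  0.0006]
[ 0.634 -0.095  0.171] tool delta [-0.00e+00  1.00e-04 -1.01e-01]
[ 0.4525 -0.29    0.171 ] tool delta [-0.1857 -0.191  -0.0002]
[([326.7, 355.1], array([ 0.434, -0.384,  0.004]), 0.65), ([317.4, 332.8], array([ 0.451, -0.332,  0.004]), 0.6), ([312.2, 225.7], array([ 0.632, -0.101,  0.004]), 0.46)]
```

Two used vials stand in the tray. Now the third.

Request:
{"op": "carry_out", "data": {"commands": [[[0,0,0],0,0],[[0,0,0],0,0],[[0,0,0],0,0],[[0,0,0],0,0],[[0,0,-0.025],0,0],[[0,0,-0.035],0,0],[[0,0,-0.04],0,0],[[-0.031,-0.032,0],0,0],[[-0.031,-0.032,0],0,0],[[-0.031,-0.032,0],0,0],[[-0.031,-0.032,0],0,0],[[-0.031,-0.032,0],0,0],[[-0.031,-0.031,0],0,0],[[0,0,0.03],0,0],[[0,0,0.03],0,0],[[0,0,0.03],0,0],[[0,0,0.012],0,0],[[0,0,0],0,0],[[0,0,0],0,0]]}}

```text
time: 20.7
tool_pos: [0.4525, -0.2898, 0.0688]
tool_rot: [3.14, 0.001, 1.621]
contact_force: [-0.2, 0.2, 0.2]
opening: 0.0175
grip_force: 12.0
```

Request:
{"op": "carry_out", "data": {"commands": [[[0,0,0.003],0,0],[[0,0,0],0,0],[[0,0,0],0,0.3],[[0,0,0],0,0.3],[[0,0,-0.03],0,0.5],[[0,0,-0.04],0,0.5],[[0,0,-0.03],0,0.5],[[0.041,0.0075,0],0,0.5],[[0.041,0.0075,0],0,0.5],[[0.041,0.0075,0],0,0.5],[[0.041,0.0075,0],0,0.5],[[0.04,0.0075,0],0,0.5],[[0,0,0.03],0,0.5],[[0,0,0.03],0,0.5],[[0,0,0.025],0,0.5],[[0,0,0.015],0,0.5],[[0,0,0],0,0.5],[[0,0,0],0,0.5]]}}

```text
time: 22.95
tool_pos: [0.4797, -0.0839, 0.0655]
tool_rot: [3.14, 0.0, 1.621]
contact_force: [-0.7, -0.8, 0.2]
opening: 0.0458
grip_force: 0.0
```

```bash
python3 go.py 0.48 -0.084 0.066; python3 - <<'E'
from h import *
for n in ('side','top'):
    c=robot.read_camera(n)
    for t in ['used1','full1']: print(n,t,[(np.round(x['at']),onz(c,x['at'],.002).round(3),round(x['p'],2)) for x in robot.tip_of(c,t)])
    if n=='side': save(c,'side3.png',(200,190,200,210),2.8)
E
```

```text
t 22.95 pos [ 0.4797 -0.0839  0.0655] rot [3.14  0.    1.621] open 0.0458 grip 0.0
[ 0.48  -0.084  0.066] tool delta [-0.0001  0.0003 -0.0005]
side used1 [(array([309., 320.]), array([ 0.457, -0.297,  0.002]), 0.73), (array([329., 349.]), array([ 0.448, -0.376,  0.002]), 0.72), (array([316., 335.]), array([ 0.447, -0.334,  0.002]), 0.45)]
side full1 [(array([260., 253.]), array([ 0.476, -0.081,  0.002]), 0.69)]
top used1 [(array([402., 284.]), array([ 0.441, -0.333,  0.002]), 0.6), (array([385., 279.]), array([ 0.452, -0.293,  0.002]), 0.47), (array([419., 285.]), array([ 0.441, -0.375,  0.002]), 0.43)]
top full1 [(array([262., 268.]), array([0.473, 0.   , 0.002]), 0.41), (array([401., 284.]), array([ 0.442, -0.331,  0.002]), 0.21)]
```

View pics/side3.png

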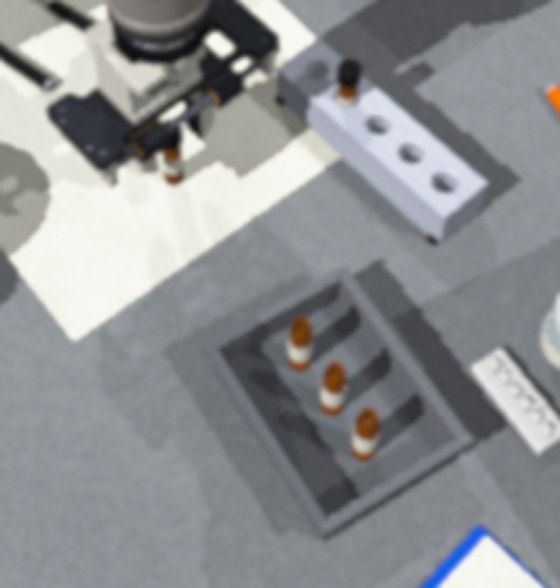

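The side picture shows three used vials standing in the tray at (300,343), (333,388) and (366,433), and the full vial at (172,165) between the fingers. The hole clearance is tight, so I'll centre this vial by gripping it crosswise first, then along the rack's x.

Request:
{"op": "carry_out", "data": {"commands": [[[0,0,0],0.1745,0.5],[[0,0,0],0.1745,0.5],[[0,0,0],0.1745,0.5],[[0,0,0],0.1745,0.5],[[0,0,0],0.1745,0.5],[[0,0,0],0.1745,0.5],[[0,0,0],0.1745,0.5],[[0,0,0],0.1745,0.5],[[0,0,0],0.1748,0.5],[[0,0,0],0,0],[[0,0,0],0,0],[[0,0,0],0,0],[[0,0,0],0,0],[[0,0,0],0,0],[[0,0,0],0,0.4],[[0,0,0],0,0.4]], "newtons": 5}}

```text
time: 25.25
tool_pos: [0.4791, -0.0837, 0.0647]
tool_rot: [-3.141, 0.0, 0.05]
contact_force: [-1.0, 0.3, 0.2]
opening: 0.0353
grip_force: 0.0
```

Request:
{"op": "carry_out", "data": {"commands": [[[0,0,0],-0.1745,0.4],[[0,0,0],-0.1745,0.4],[[0,0,0],-0.1745,0.4],[[0,0,0],-0.1745,0.4],[[0,0,0],-0.1745,0.4],[[0,0,0],-0.1745,0.4],[[0,0,0],-0.1745,0.4],[[0,0,0],-0.1745,0.4],[[0,0,0],-0.1748,0.4],[[0,0,0],0,0],[[0,0,0],0,0],[[0,0,0],0,0],[[0,0,0],0,0],[[0,0,0],0,0],[[0,0,-0.02],0,0],[[0,0,-0.04],0,0],[[0,0,-0.04],0,0],[[0,0,0],0,0]], "newtons": 12}}

```text
time: 27.5
tool_pos: [0.4808, -0.0842, 0.1675]
tool_rot: [3.136, 0.002, 1.621]
contact_force: [0.7, 0.8, -0.8]
opening: 0.0216
grip_force: 12.0
```

```bash
python3 go.py 0.639 -0.2155 0.167 0.639 -0.2155 0.12 0.639 -0.2155 0.075
```

```text
t 27.5 pos [ 0.4808 -0.0842  0.1675] rot [3.136e+00 2.000e-03 1.621e+00] open 0.0216 grip 12.0
[ 0.639  -0.2155  0.167 ] tool delta [-0.139   0.1515  0.0017]
[ 0.639  -0.2155  0.12  ] tool delta [ 0.0001 -0.0003  0.047 ]
[ 0.639  -0.2155  0.075 ] tool delta [ 0.0001 -0.0003  0.045 ]
```

Request:
{"op": "carry_out", "data": {"commands": [[[-0.028,0.0303,0],0,0],[[-0.028,0.0303,0],0,0],[[-0.028,0.0303,0],0,0],[[-0.028,0.0303,0],0,0],[[-0.027,0.0303,0],0,0],[[0,0,0.025],0,0],[[0,0,0.022],0,0],[[0,0,0],0,0],[[0,0,0],0,0]]}}

```text
time: 28.62
tool_pos: [0.6375, -0.215, 0.1179]
tool_rot: [3.141, 0.0, 1.621]
contact_force: [0.5, -0.0, -0.1]
opening: 0.0219
grip_force: 12.0
```

```bash
python3 go.py 0.639 -0.2155 0.12 ; python3 wr.py w3 full1:0.055 rack:0 kept:0.01
```

```text
t 28.62 pos [ 0.6375 -0.215   0.1179] rot [3.141 0.    1.621] open 0.0219 grip 12.0
[ 0.639  -0.2155  0.12  ] tool delta [-0.0006  0.0014 -0.0021]
[ 0.6375 -0.215   0.1179]
[[-0.0, 0.969, 0.248, 0.066], [1.0, -0.0, 0.001, 0.0], [0.001, 0.248, -0.969, -0.141], [0.0, 0.0, 0.0, 1.0]] 300.40222939658344 278.19600867154355 206.32527392358102
full1 [([277, 224], 0.97, [0.6369, -0.2144, 0.055])]
rack [([279, 164], 0.56, [0.6364, -0.1773, 0.0])]
kept [([284, 114], 0.92, [0.6383, -0.1368, 0.01])]
```

View pics/w3.png

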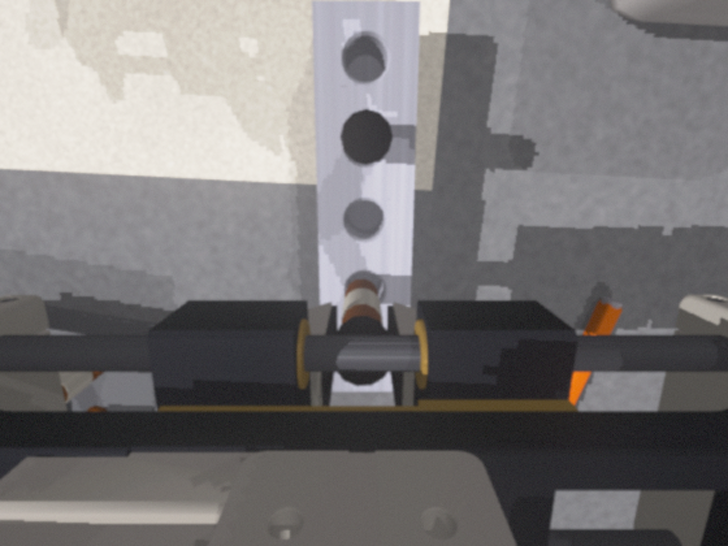

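The vial is above the hole, with the rim visible behind its foot at (361,285). Holes +80 and 0 show at (364,57) and (363,218). I'll compute the hole position in the tool frame.

```bash
python3 - <<'E'
from h import *
import pickle
c,T=pickle.load(open('w3.pkl','rb'))
g=cv2.cvtColor(c['pixels'],cv2.COLOR_RGB2HSV)
P=[]
for (u,v) in [(364,57),(363,218)]:
    u/=1.3;v/=1.3;u0,v0=int(u)-26,max(0,int(v)-26)
    sub=c['pixels'][v0:v0+52,u0:u0+52].astype(int)
    m=((sub.mean(2)<135)).astype(np.uint8)
    n,l,st,ce=cv2.connectedComponentsWithStats(m)
    k=l[int(v)-v0,int(u)-u0]; x,y,w,h=st[k][:4]
    p=onz(c,(u0+x+w/2-.5,v0+y+h/2-.5),.046,T); P.append(p); print((x+u0,y+v0,w,h),p.round(4))
a,b=P; d=(a-b)/np.linalg.norm(a-b); print('d',d.round(4),np.linalg.norm(a-b),'hole-40',(b-.04*d).round(4),'hole-80',(b-.08*d).round(4))
q=onz(c,(277,224),.053,T); print('foot',q.round(4))
E
```

```text
(np.int32(263), np.int32(25), np.int32(33), np.int32(38)) [ 0.632  -0.0958  0.046 ]
(np.int32(264), np.int32(153), np.int32(31), np.int32(31)) [ 0.6361 -0.1755  0.046 ]
d [-0.0504  0.9987  0.    ] 0.07980451760395788 hole-40 [ 0.6381 -0.2154  0.046 ] hole-80 [ 0.6401 -0.2554  0.046 ]
foot [ 0.6366 -0.2148  0.053 ]
```

Request:
{"op": "carry_out", "data": {"commands": [[[-0.0005,0.001,0.004],0,0],[[0,0,0.006],0,0],[[0,0,0.006],0,0],[[0,0,0],0,0],[[0,0,0],0,0]]}}

```text
time: 29.45
tool_pos: [0.6384, -0.2154, 0.1016]
tool_rot: [-3.142, -0.0, 1.621]
contact_force: [0.8, 0.2, -0.0]
opening: 0.0217
grip_force: 12.0
```

Request:
{"op": "carry_out", "data": {"commands": [[[0,0,0.012],0,0],[[0,0,0.01],0,0],[[0,0,0.004],0,0],[[0,0,0],0,0],[[0,0,0],0,0]]}}

```text
time: 30.08
tool_pos: [0.6384, -0.2154, 0.0757]
tool_rot: [3.142, -0.0, 1.621]
contact_force: [-0.5, 0.1, -0.2]
opening: 0.0213
grip_force: 12.0
```

Request:
{"op": "carry_out", "data": {"commands": [[[0,0,0.002],0,0],[[0,0,0],0,0],[[0,0,0],0,0.35],[[0,0,0],0,0.35],[[0,0,-0.03],0,0.5],[[0,0,-0.04],0,0.5],[[0,0,-0.03],0,0.5],[[0.0365,-0.025,0],0,0.5],[[0.0365,-0.025,0],0,0.5],[[0.0365,-0.025,0],0,0.5],[[0.0365,-0.025,0],0,0.5],[[0.0365,-0.025,0],0,0.5],[[0.0355,-0.026,0],0,0.5],[[0,0,0.03],0,0.5],[[0,0,0.03],0,0.5],[[0,0,0.03],0,0.5],[[0,0,0.018],0,0.5],[[0,0,0],0,0.5],[[0,0,0],0,0.5]]}}

```text
time: 32.45
tool_pos: [0.4772, -0.0053, 0.0663]
tool_rot: [3.141, 0.0, 1.621]
contact_force: [0.1, -0.3, -0.5]
opening: 0.0458
grip_force: 0.0
```

Request:
{"op": "carry_out", "data": {"commands": [[[0,0,0],0.1745,0.5],[[0,0,0],0.1745,0.5],[[0,0,0],0.1745,0.5],[[0,0,0],0.1745,0.5],[[0,0,0],0.1745,0.5],[[0,0,0],0.1745,0.5],[[0,0,0],0.1745,0.5],[[0,0,0],0.1745,0.5],[[0,0,0],0.1748,0.5],[[0,0,0],0,0],[[0,0,0],0,0],[[0,0,0],0,0],[[0,0,0],0,0],[[0,0,0],0,0]], "newtons": 5}}

```text
time: 34.2
tool_pos: [0.4769, -0.0052, 0.0659]
tool_rot: [3.142, -0.001, 0.05]
contact_force: [0.5, 0.6, 2.7]
opening: 0.0217
grip_force: 5.0
```

Gripped crosswise at 22 mm. Open, turn back, grip and lift.

Request:
{"op": "carry_out", "data": {"commands": [[[0,0,0],0,0.4],[[0,0,0],0,0.4],[[0,0,0],-0.1745,0.4],[[0,0,0],-0.1745,0.4],[[0,0,0],-0.1745,0.4],[[0,0,0],-0.1745,0.4],[[0,0,0],-0.1745,0.4],[[0,0,0],-0.1745,0.4],[[0,0,0],-0.1745,0.4],[[0,0,0],-0.1745,0.4],[[0,0,0],-0.1748,0.4],[[0,0,0],0,0],[[0,0,0],0,0],[[0,0,0],0,0],[[0,0,0],0,0],[[0,0,-0.02],0,0],[[0,0,-0.04],0,0],[[0,0,-0.045],0,0],[[0,0,0],0,0],[[0,0,0],0,0]], "newtons": 12}}

```text
time: 36.7
tool_pos: [0.4762, -0.0051, 0.1701]
tool_rot: [-3.141, -0.0, 1.62]
contact_force: [-1.4, -1.1, 0.0]
opening: 0.0214
grip_force: 12.0
```

```bash
python3 go.py 0.6361 -0.1755 0.17
```

```text
t 36.7 pos [ 0.4762 -0.0051  0.1701] rot [-3.141 -0.     1.62 ] open 0.0214 grip 12.0
[ 0.6361 -0.1755  0.17  ] tool delta [-1.781e-01  1.513e-01 -1.000e-04]
```

Request:
{"op": "carry_out", "data": {"commands": [[[-0.03,0.0252,0],0,0],[[-0.03,0.0252,0],0,0],[[-0.03,0.0252,0],0,0],[[-0.03,0.0252,0],0,0],[[-0.03,0.0252,0],0,0],[[-0.028,0.0253,0],0,0],[[0,0,0.025],0,0],[[0,0,0.025],0,0],[[0,0,0],0,0],[[0,0,0],0,0],[[0,0,0],0,0]]}}

```text
time: 38.08
tool_pos: [0.6372, -0.1755, 0.1218]
tool_rot: [3.14, 0.001, 1.621]
contact_force: [0.2, -0.1, -0.1]
opening: 0.0216
grip_force: 12.0
```

```bash
python3 go.py 0.6361 -0.1755 0.118 ; python3 wr.py w4 full1:0.055
```

```text
t 38.08 pos [ 0.6372 -0.1755  0.1218] rot [3.140e+00 1.000e-03 1.621e+00] open 0.0216 grip 12.0
[ 0.6361 -0.1755  0.118 ] tool delta [ 0.0001 -0.0011  0.0038]
[ 0.6372 -0.1755  0.1218]
[[-0.0, 0.969, 0.248, 0.066], [1.0, -0.0, 0.001, 0.0], [0.001, 0.248, -0.969, -0.141], [0.0, 0.0, 0.0, 1.0]] 300.40222939658344 278.19600867154355 206.32527392358102
full1 []
```

Request:
{"op": "carry_out", "data": {"commands": [[[0,-0.0007,0.006],0,0],[[0,0,0.006],0,0],[[0,0,0.006],0,0],[[0,0,0],0,0],[[0,0,0],0,0]]}}

```text
time: 38.8
tool_pos: [0.6361, -0.1755, 0.1027]
tool_rot: [3.142, -0.0, 1.621]
contact_force: [-0.2, 0.3, -0.6]
opening: 0.0217
grip_force: 12.0
```

Request:
{"op": "carry_out", "data": {"commands": [[[0,0,0.012],0,0],[[0,0,0.01],0,0],[[0,0,0.005],0,0],[[0,0,0],0,0],[[0,0,0.001],0,0],[[0,0,0],0,0],[[0,0,0],0,0.32],[[0,0,0],0,0.32],[[0,0,-0.03],0,0.32],[[0,0,-0.04],0,0.4],[[0,0,-0.04],0,0.4]]}}

```text
time: 40.17
tool_pos: [0.6358, -0.1754, 0.1853]
tool_rot: [-3.141, -0.001, 1.621]
contact_force: [-0.0, -0.9, -0.8]
opening: 0.0362
grip_force: 0.0
```

```bash
python3 - <<'E'
from h import *
print(robot.observe()['tool_pos'],robot.observe()['time'])
c=robot.read_camera('side'); save(c,'side4.png',(140,90,270,200),2.9)
s=robot.read_camera('top')
for n,k in (('side',c),('top',s)):
    for t,z in [('full1',.01),('knife',0),('spatula',0),('carver',0),('knife_butt',.006),('spatula_butt',.006),('carver_butt',.006),('cup',0)]:
        print(n,t,[(np.round(x['at']).tolist(),onz(k,x['at'],z)[:2].round(3).tolist(),round(x['p'],2)) for x in robot.tip_of(k,t)])
E
```

```text
[ 0.63575636 -0.17536603  0.185267  ] 40.175
side full1 [([344.0, 251.0], [0.64, -0.212], 0.62), ([330.0, 240.0], [0.635, -0.166], 0.57)]
side knife [([226.0, 198.0], [0.51, 0.118], 0.49)]
side spatula [([194.0, 206.0], [0.428, 0.152], 0.62)]
side carver [([414.0, 250.0], [0.785, -0.314], 0.67), ([232.0, 180.0], [0.562, 0.164], 0.47), ([330.0, 240.0], [0.64, -0.161], 0.25)]
side knife_butt [([252.0, 210.0], [0.539, 0.04], 0.52), ([192.0, 202.0], [0.429, 0.161], 0.21)]
side spatula_butt [([219.0, 218.0], [0.456, 0.071], 0.76), ([226.0, 199.0], [0.507, 0.112], 0.62)]
side carver_butt [([397.0, 224.0], [0.805, -0.236], 0.78), ([221.0, 156.0], [0.584, 0.255], 0.52), ([406.0, 315.0], [0.635, -0.426], 0.45)]
side cup [([187.0, 153.0], [0.517, 0.333], 0.94)]
top full1 []
top knife [([211.0, 250.0], [0.512, 0.125], 0.67)]
top spatula [([197.0, 284.0], [0.431, 0.153], 0.91)]
top carver [([195.0, 228.0], [0.562, 0.165], 0.75), ([321.0, 200.0], [0.639, -0.139], 0.66), ([212.0, 249.0], [0.514, 0.121], 0.26)]
top knife_butt [([245.0, 243.0], [0.531, 0.044], 0.7)]
top spatula_butt [([230.0, 276.0], [0.451, 0.075], 0.89)]
top carver_butt [([111.0, 190.0], [0.648, 0.37], 0.68), ([164.0, 222.0], [0.574, 0.238], 0.67)]
top cup [([113.0, 240.0], [0.528, 0.357], 0.57)]
```

View pics/side4.png

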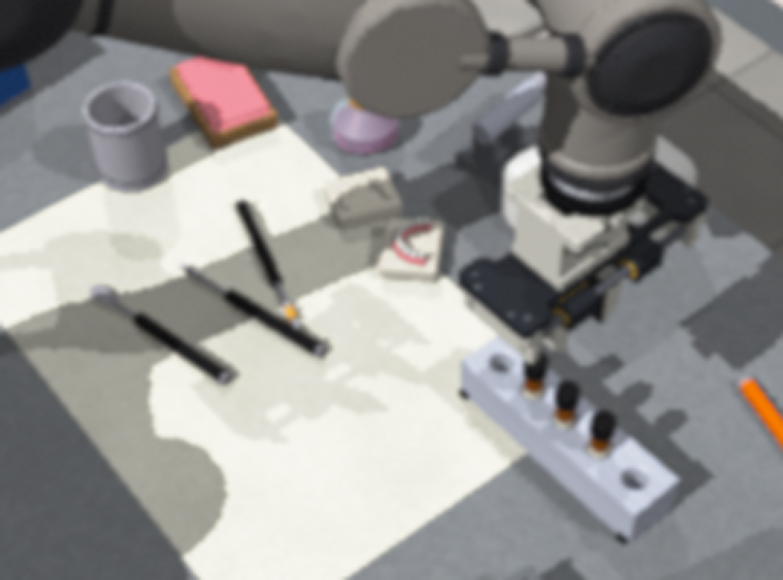

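Both full vials are home in the rack, at (567,400) and (602,435) with kept at (535,375). The carver has been knocked and now lies from (243,208) to (290,315); knife and spatula are unmoved. Knife first: grip its shank lightly so the handle swings down.

```bash
python3 go.py 0.500 0.1675 0.17
```

```text
t 41.08 pos [ 0.636  -0.1755  0.1847] rot [ 3.142 -0.     1.621] open 0.0369 grip 0.0
[0.5    0.1675 0.17  ] tool delta [ 0.3494 -0.1187  0.0147]
```

Request:
{"op": "carry_out", "data": {"commands": [[[0.039,-0.013,0],0,0.4],[[0.039,-0.013,0],0,0.4],[[0.039,-0.013,0],0,0.4],[[0.039,-0.013,0],0,0.4],[[0.039,-0.013,0],0,0.4],[[0.039,-0.013,0],0,0.4],[[0.039,-0.013,0],0,0.4],[[0.039,-0.013,0.005],0,0.4],[[0.037,-0.0147,0.01],0,0.4],[[0,0,0],-0.1,0.4],[[0,0,0],-0.1,0.4],[[0,0,0],0,0.4],[[0,0,0],0,0.4]]}}

```text
time: 42.7
tool_pos: [0.5001, 0.1671, 0.1698]
tool_rot: [3.141, -0.0, 1.819]
contact_force: [-0.1, -0.1, 0.2]
opening: 0.0369
grip_force: 0.0
```

```bash
python3 wr.py w5 knife:0 knife_butt:0.006 carver:0 carver_butt:0.006 cup:0 spatula:0 spatula_butt:0.006
```

```text
[0.5001 0.1671 0.1698]
[[-0.0, 0.969, 0.248, 0.066], [1.0, -0.0, 0.001, 0.0], [0.001, 0.248, -0.969, -0.141], [0.0, 0.0, 0.0, 1.0]] 300.40222939658344 278.19600867154355 206.32527392358102
knife [([486, 16], 0.6, [0.6441, 0.3753, 0.0]), ([278, 234], 0.55, [0.511, 0.1241, 0.0])]
knife_butt [([278, 306], 0.65, [0.5312, 0.0418, 0.006])]
carver [([324, 216], 0.85, [0.5533, 0.1555, 0.0])]
carver_butt []
cup [([352, 6], 0.59, [0.5222, 0.3528, 0.0])]
spatula [([205, 191], 0.72, [0.4245, 0.1516, 0.0])]
spatula_butt [([488, 16], 0.3, [0.6422, 0.3732, 0.006])]
```

View pics/w5.png

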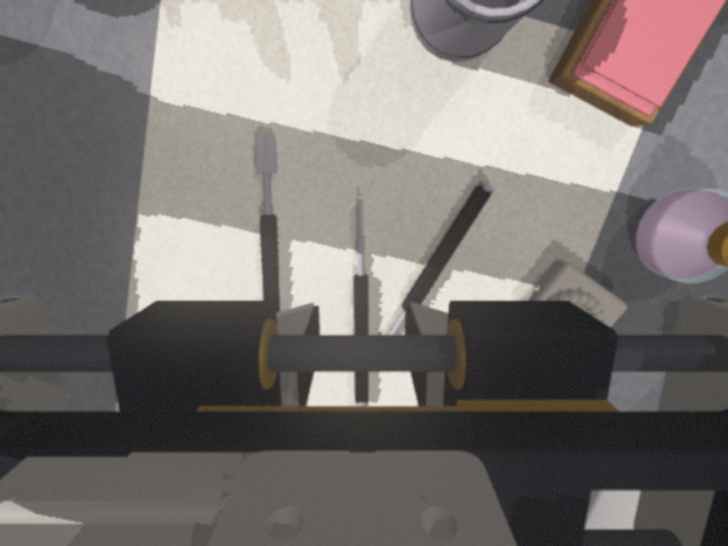

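The knife runs straight along tool x, from its tip at (359,190) to the handle start at (361,277). The carver has turned, with its butt at (485,185) and its shank near (400,315). The spatula's leaf is at (265,150). I'll compute the offsets from these.

```bash
python3 - <<'E'
from h import *
import pickle
c,T=pickle.load(open('w5.pkl','rb'))
Ti=np.linalg.inv(T)
for n,p,z in [('knife tip',(359,189),.006),('knife trans',(361,277),.009),('knife low',(361,400),.01),('carv butt',(484,186),.008),('carv mid',(420,285),.010),('carv shank',(398,322),.006),('spat tip',(265,130),.006),('spat trans',(268,215),.009)]:
    w=onz(c,(p[0]/1.3,p[1]/1.3),z,T); print(n,w.round(4),'tool',(Ti@np.r_[w,1])[:3].round(4))
print('tcp px',proj(c,T[:3,3],T)*1.3)
E
```

```text
knife tip [0.4855 0.2157 0.006 ] tool [ 0.0507 -0.0022  0.1638]
knife trans [0.5039 0.1491 0.009 ] tool [-0.0184 -0.0007  0.1608]
knife low [0.531  0.0418 0.01  ] tool [-0.1291 -0.0008  0.1598]
carv butt [0.5769 0.2412 0.008 ] tool [0.053  0.0926 0.1619]
carv mid [0.5514 0.1545 0.01  ] tool [-0.0248  0.0466  0.1598]
carv shank [0.5436 0.1181 0.006 ] tool [-0.0582  0.0301  0.1638]
spat tip [0.4079 0.2401 0.006 ] tool [ 0.0934 -0.0715  0.1638]
spat trans [0.4224 0.1796 0.009 ] tool [ 0.0312 -0.0723  0.1608]
tcp px [361.87612099 342.60715295]
```

Request:
{"op": "carry_out", "data": {"commands": [[[0.003,-0.001,0.04],0,0.3],[[0,0,0.04],0,0.3],[[0,0,0.04],0,0.3],[[0,0,0.022],0,0.3],[[0,0,0.005],0,0.3],[[0,0,0],0,0.3],[[0,0,0],0,0.3]], "newtons": 3}}

```text
time: 43.98
tool_pos: [0.4991, 0.17, 0.0239]
tool_rot: [3.139, 0.0, 1.821]
contact_force: [-0.4, -0.5, 0.5]
opening: 0.0275
grip_force: 0.0
```

Request:
{"op": "carry_out", "data": {"commands": [[[0,0,0.004],0,0.3],[[0,0,0],0,0.3],[[0,0,0],0,0],[[0,0,0],0,0],[[0,0,0],0,0],[[0,0,0],0,0],[[0,0,0],0,0],[[0,0,-0.02],0,0],[[0,0,-0.02],0,0],[[0,0,-0.02],0,0],[[0,0,-0.02],0,0],[[0,0,-0.02],0,0],[[0,0,-0.02],0,0],[[0,0,-0.02],0,0],[[0,0,0],0,0],[[0,0,0],0,0]], "newtons": 3}}

```text
time: 45.98
tool_pos: [0.4978, 0.1697, 0.1579]
tool_rot: [-3.14, -0.0, 1.821]
contact_force: [-0.7, -0.1, -1.0]
opening: 0.006
grip_force: 3.0
```

```bash
python3 - <<'E'
from h import *
c=robot.read_camera('side'); save(c,'side5.png',(120,60,240,180),2.5)
for t in ['knife','knife_butt']: print(t,[(np.round(x['at']).tolist(),round(x['p'],2)) for x in robot.tip_of(c,t)])
print('tcp',proj(c,robot.observe()['tool_pos']))
E
```

```text
knife [([212.0, 167.0], 0.78), ([329.0, 355.0], 0.75), ([321.0, 336.0], 0.19)]
knife_butt [([232.0, 195.0], 0.61), ([188.0, 151.0], 0.33)]
tcp [204.10439591 148.97545447]
```

View pics/side5.png

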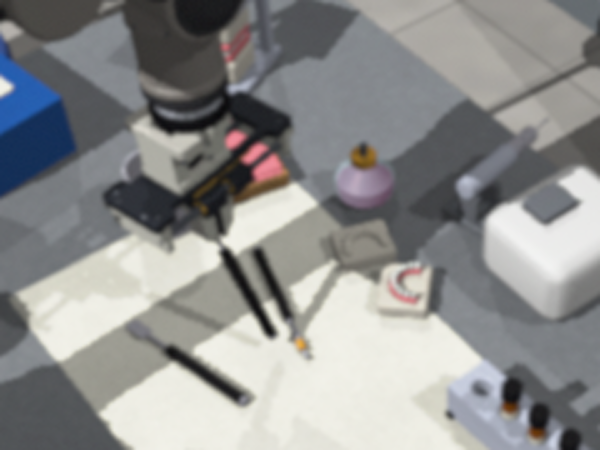

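```bash
cat > tilt.py <<'E'
import sys
from h import *
# pixel in given fixed camera of butt -> position in vertical plane through tool x axis
def butt(c,px,T):
    o,d=ray(c,px); n=T[:3,1]; G=T[:3,3]+T[:3,2]*0.013
    p=o+d*((G-o)@n)/(d@n); r=p-G
    return p,r@T[:3,0],r[2],np.degrees(np.arctan2(-r[2],abs(r@T[:3,0])))
if __name__=='__main__':
    T=toolT()
    for n in ('side','top'):
        c=robot.read_camera(n); save(c,'last_%s.png'%n)
        for x in robot.tip_of(c,sys.argv[1]):
            p,a,z,deg=butt(c,x['at'],T); print(n,np.round(x['at']),round(x['p'],2),p.round(3),'along',a.round(3),'dz',z.round(3),'len',np.hypot(a,z).round(3),'deg below horiz',deg.round(1))
E
python3 tilt.py knife_butt
```

```text
side [234. 193.] 0.78 [0.519 0.087 0.044] along -0.085 dz -0.101 len 0.132 deg below horiz 49.8
side [402. 312.] 0.63 [ 0.645 -0.41  -0.018] along -0.598 dz -0.163 len 0.62 deg below horiz 15.2
side [213. 166.] 0.21 [0.503 0.149 0.11 ] along -0.021 dz -0.035 len 0.041 deg below horiz 58.6
top [216. 248.] 0.66 [0.514 0.106 0.035] along -0.066 dz -0.11 len 0.128 deg below horiz 59.1
```

The knife has already swung to about 50–59° below horizontal (length check 0.132 m, as it should be). Raise it and carry it so the butt is over the cup.

Request:
{"op": "carry_out", "data": {"commands": [[[0,0,-0.025],0,0],[[0,0,-0.025],0,0],[[0,0,-0.025],0,0],[[0.02,0.006,0],0,0],[[0.025,0.007,0],0,0],[[0.03,0.008,0],0,0],[[0.03,0.008,0],0,0],[[0.03,0.008,0],0,0],[[0.03,0.008,0],0,0],[[0.025,0.007,0],0,0],[[0.02,0.006,0],0,0],[[0.02,0.006,0],0,0],[[0,0,0],0,0],[[0,0,0],0,0]], "newtons": 4}}

```text
time: 48.08
tool_pos: [0.5033, 0.4079, 0.2334]
tool_rot: [-3.141, 0.001, 1.821]
contact_force: [-0.1, 0.1, 0.0]
opening: 0.0056
grip_force: 4.0
```

```bash
python3 tilt.py knife_butt; python3 go.py; python3 - <<'E'
import cv2
a=cv2.imread('pics/last_side.png')[40:220,90:300];b=cv2.imread('pics/last_top.png')[150:330,40:250]
cv2.imwrite('pics/m1.png',cv2.resize(cv2.hconcat([a,b]),None,fx=1.9,fy=1.9))
E
```

```text
side [182. 123.] 0.5 [0.523 0.332 0.117] along -0.078 dz -0.103 len 0.13 deg below horiz 52.9
side [222. 219.] 0.31 [ 0.544  0.245 -0.258] along -0.167 dz -0.479 len 0.507 deg below horiz 70.7
top [ 98. 243.] 0.94 [0.517 0.353 0.089] along -0.057 dz -0.132 len 0.143 deg below horiz 66.7
t 48.27 pos [0.5036 0.4078 0.2339] rot [3.142 0.    1.82 ] open 0.0057 grip 4.0
```

View pics/m1.png

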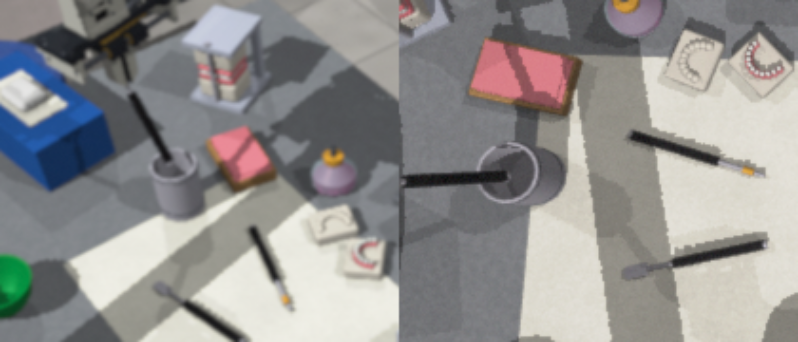

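The side half shows the knife's butt at (170,160), over the cup mouth at (175,165). The top half shows the butt at (507,177), inside the rim at (510,172). Lower it in, then draw the tool back so the inner wall rights it.

Request:
{"op": "carry_out", "data": {"commands": [[[0,0,0.02],0,0],[[0,0,0.02],0,0],[[0,0,0.012],0,0],[[-0.01,0,0],0,0],[[-0.01,0,0],0,0],[[-0.01,0,0],0,0],[[-0.01,0,0],0,0],[[-0.01,0,0],0,0],[[0,0,0],0,0],[[0,0,0],0,0]], "newtons": 3}}

```text
time: 49.52
tool_pos: [0.5158, 0.3602, 0.1818]
tool_rot: [3.141, -0.0, 1.821]
contact_force: [-0.4, -0.2, -0.2]
opening: 0.0058
grip_force: 3.0
```

```bash
python3 go.py; python3 - <<'E'
from h import *
s=robot.read_camera('side');c=robot.read_camera('top')
a=s['pixels'][40:220,90:300,::-1];b=c['pixels'][150:330,40:250,::-1]
cv2.imwrite('pics/m2.png',cv2.resize(cv2.hconcat([a,b]),None,fx=1.9,fy=1.9))
for k in (s,c): print([(x['at'],x['p'],onz(k,x['at'],0).round(3)) for x in robot.tip_of(k,'cup')])
E
```

```text
t 49.52 pos [0.5158 0.3602 0.1818] rot [ 3.141 -0.     1.821] open 0.0058 grip 3.0
[([403.5, 313.5], 0.7, array([ 0.637, -0.419,  0.   ])), ([185.1, 152.6], 0.64, array([0.513, 0.339, 0.   ]))]
[([112.8, 239.2], 0.96, array([0.531, 0.358, 0.   ]))]
```

View pics/m2.png

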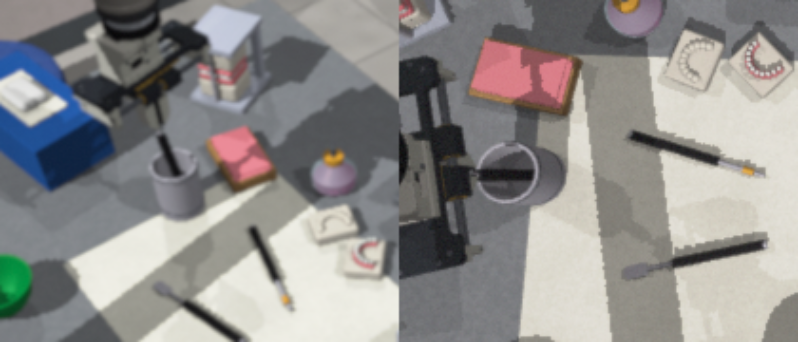

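The knife is steep and inside the cup, with its butt in the mouth at (535,175) of the top half, and the cup hasn't moved. Lower it to the floor and let go.

Request:
{"op": "carry_out", "data": {"commands": [[[0,0,0.012],0,0],[[0,0,0.012],0,0],[[0,0,0.012],0,0],[[0,0,0.004],0,0],[[0,0,0],0,0],[[0,0,0],0,0]]}}

```text
time: 50.48
tool_pos: [0.5158, 0.3599, 0.1417]
tool_rot: [-3.141, 0.0, 1.821]
contact_force: [-0.1, 0.3, 0.0]
opening: 0.0058
grip_force: 3.0
```

Request:
{"op": "carry_out", "data": {"commands": [[[0,0,0],0,0.2],[[0,0,0],0,0.3],[[0,0,0],0,0.3],[[0,0,-0.02],0,0.4],[[0,0,-0.03],0,0.4],[[0,0,-0.04],0,0.4],[[-0.028,-0.027,0],0,0.4],[[-0.028,-0.027,0],0,0.4],[[-0.028,-0.027,0],0,0.4],[[-0.028,-0.027,0.02],0,0.4],[[-0.028,-0.027,0.03],0.025,0.4],[[0,0,0.01],0,0.4],[[0,0,0],0,0.4]]}}

```text
time: 52.1
tool_pos: [0.4201, 0.1913, 0.1718]
tool_rot: [3.141, -0.0, 1.796]
contact_force: [0.8, 0.0, 0.3]
opening: 0.0366
grip_force: 0.0
```

```bash
cat > loc.py <<'E'
import sys
from h import *
n=sys.argv[1]; g=float(sys.argv[2]); T=toolT()
B=[];M=[]
for cam in ('wrist','top','side'):
    c=robot.read_camera(cam)
    for t,z,L in ((n+'_butt',.006,B),(n,0.,M)):
        for x in robot.tip_of(c,t)[:3]:
            p=onz(c,x['at'],z,T)[:2]; print(cam,t,np.round(x['at']),round(x['p'],2),p.round(4))
    if cam=='wrist': save(c,'wl.png'); W=c
E
python3 loc.py spatula .04; python3 go.py; python3 - <<'E'
from h import *
for n in ('top','side'):
    c=robot.read_camera(n)
    for t in ('knife','knife_butt','cup'): print(n,t,[(np.round(x['at']),round(x['p'],2)) for x in robot.tip_of(c,t)[:2]])
    print('proj cup axis at 0/.088/.17',proj(c,[.522,.351,0]).round(),proj(c,[.522,.351,.088]).round(),proj(c,[.522,.351,.17]).round())
E
```

```text
wrist spatula_butt [276. 305.] 0.64 [0.4463 0.0646]
wrist spatula [275. 229.] 0.68 [0.4257 0.1518]
top spatula_butt [234. 276.] 0.69 [0.4524 0.0646]
top spatula [196. 285.] 0.81 [0.4281 0.1541]
side spatula_butt [310. 320.] 0.72 [ 0.4578 -0.298 ]
side spatula_butt [220. 220.] 0.67 [0.4539 0.0642]
side spatula [192. 204.] 0.66 [0.427  0.1601]
side spatula [321. 335.] 0.44 [ 0.455  -0.3391]
t 52.55 pos [0.4198 0.1913 0.1719] rot [ 3.141 -0.     1.796] open 0.0367 grip 0.0
top knife [(array([ 88., 244.]), 0.55)]
top knife_butt [(array([164., 154.]), 0.56)]
top cup [(array([112., 240.]), 0.59)]
proj cup axis at 0/.088/.17 [115. 243.] [ 99. 241.] [ 80. 238.]
side knife [(array([382., 338.]), 0.69)]
side knife_butt [(array([332., 354.]), 0.58)]
side cup [(array([186., 150.]), 0.78)]
proj cup axis at 0/.088/.17 [186. 149.] [180. 127.] [175. 104.]
```

Request:
{"op": "carry_out", "data": {"commands": [[[0,-0.0025,0.04],0,0.3],[[0,0,0.04],0,0.3],[[0,0,0.04],0,0.3],[[0,0,0.022],0,0.3],[[0,0,0.006],0,0.3],[[0,0,0],0,0.3],[[0,0,0],0,0.3],[[0,0,0],0,0.3]], "newtons": 3}}

```text
time: 53.95
tool_pos: [0.4177, 0.1906, 0.0246]
tool_rot: [3.14, -0.0, 1.796]
contact_force: [0.2, -0.6, -0.4]
opening: 0.0277
grip_force: 0.0
```

Request:
{"op": "carry_out", "data": {"commands": [[[0,0,0.0045],0,0.3],[[0,0,0],0,0.3],[[0,0,0],0,0],[[0,0,0],0,0],[[0,0,0],0,0],[[0,0,0],0,0],[[0,0,0],0,0],[[0,0,-0.02],0,0],[[0,0,-0.02],0,0],[[0,0,-0.02],0,0],[[0,0,-0.02],0,0],[[0,0,-0.02],0,0],[[0,0,-0.02],0,0],[[0,0,-0.02],0,0],[[0,0,0],0,0],[[0,0,0],0,0]], "newtons": 3}}

```text
time: 55.95
tool_pos: [0.4167, 0.1903, 0.1585]
tool_rot: [-3.141, -0.0, 1.796]
contact_force: [1.5, -0.0, -0.4]
opening: 0.0057
grip_force: 3.1
```

```bash
python3 tilt.py spatula_butt; python3 go.py
```

```text
side [213. 189.] 0.59 [0.448 0.055 0.146] along -0.138 dz 0.0 len 0.138 deg below horiz -0.2
side [318. 338.] 0.25 [ 0.521 -0.267 -0.246] along -0.469 dz -0.392 len 0.612 deg below horiz 39.9
top [227. 280.] 0.82 [ 0.438  0.095 -0.107] along -0.098 dz -0.253 len 0.271 deg below horiz 68.9
t 56.15 pos [0.4168 0.1903 0.1585] rot [-3.14  -0.     1.796] open 0.0056 grip 3.11
```

```bash
python3 - <<'E'
from h import *
T=toolT(); G=T[:3,3]+T[:3,2]*.013; u=T[:3,0]
cs={n:robot.read_camera(n) for n in ('top','side')}
for d in range(0,91,15):
    p=G-u*.1275*np.cos(np.radians(d))-[0,0,.1275*np.sin(np.radians(d))]
    print(d,{n:proj(c,p).round().tolist() for n,c in cs.items()},p.round(3))
for n,c in cs.items():
    for t in ('spatula','spatula_butt'): print(n,t,[(np.round(x['at']).tolist(),round(x['p'],2)) for x in robot.tip_of(c,t)+robot.find_in(c,t)])
    # black handle mask near
    im=c['pixels'].astype(int); m=(im.max(2)<45).astype(np.uint8)
    k,l,st,ce=cv2.connectedComponentsWithStats(m)
    for i in range(1,k):
        if 25<st[i][4]<700: print('   dark',st[i].tolist())
E
```

```text
0 {'top': [227.0, 281.0], 'side': [209.0, 187.0]} [0.445 0.066 0.145]
15 {'top': [227.0, 281.0], 'side': [210.0, 194.0]} [0.444 0.07  0.112]
30 {'top': [223.0, 282.0], 'side': [208.0, 200.0]} [0.441 0.083 0.082]
45 {'top': [215.0, 283.0], 'side': [204.0, 202.0]} [0.437 0.102 0.055]
60 {'top': [205.0, 285.0], 'side': [198.0, 202.0]} [0.431 0.128 0.035]
75 {'top': [192.0, 287.0], 'side': [190.0, 200.0]} [0.424 0.158 0.022]
90 {'top': [179.0, 290.0], 'side': [182.0, 195.0]} [0.417 0.19  0.018]
top spatula [([337.0, 203.0], 0.5), ([196.0, 285.0], 0.81)]
top spatula_butt [([226.0, 282.0], 0.74), ([232.0, 185.0], 0.7), ([193.0, 287.0], 0.69)]
   dark [320, 192, 8, 9, 52]
   dark [337, 193, 9, 8, 53]
   dark [355, 192, 9, 9, 57]
   dark [162, 220, 45, 15, 149]
   dark [77, 241, 33, 7, 179]
   dark [118, 243, 43, 30, 476]
   dark [161, 296, 8, 19, 82]
   dark [170, 297, 4, 15, 27]
   dark [116, 334, 36, 25, 351]
   dark [19, 360, 28, 16, 276]
   dark [112, 382, 27, 15, 268]
   dark [7, 408, 31, 12, 284]
side spatula [([184.0, 172.0], 0.82), ([192.0, 175.0], 0.84)]
side spatula_butt [([215.0, 190.0], 0.65), ([198.0, 177.0], 0.56)]
   dark [0, 0, 8, 53, 306]
   dark [122, 55, 7, 13, 57]
   dark [140, 56, 9, 14, 61]
   dark [69, 70, 11, 7, 38]
   dark [141, 102, 62, 51, 592]
   dark [164, 135, 24, 27, 198]
   dark [126, 140, 23, 16, 168]
   dark [222, 160, 13, 26, 61]
   dark [177, 164, 32, 24, 105]
   dark [322, 212, 6, 9, 46]
   dark [333, 222, 6, 9, 48]
   dark [345, 232, 7, 10, 52]
   dark [18, 250, 20, 35, 176]
```

The spatula is still level: the dark handle in the side view spans (177..209, 164..188), matching 0°. Brisk up-and-down jerks should let it swing.

Request:
{"op": "carry_out", "data": {"commands": [[[0,0,-0.06],0,0],[[0,0,0.06],0,0],[[0,0,-0.06],0,0],[[0,0,0.06],0,0],[[0,0,-0.06],0,0],[[0,0,0.06],0,0],[[0,0,-0.06],0,0],[[0,0,0],0,0],[[0,0,0],0,0]], "newtons": 3}}

```text
time: 57.78
tool_pos: [0.4174, 0.1905, 0.2196]
tool_rot: [3.14, -0.0, 1.796]
contact_force: [0.3, -1.2, -0.7]
opening: 0.0055
grip_force: 3.2
```

```bash
cat > ang.py <<'E'
import sys
from h import *
# compare projected butt at angles with tip_of reports; dark pixel sampling along the handle
n=sys.argv[1]; L=float(sys.argv[2]); sg=float(sys.argv[3]) if len(sys.argv)>3 else -1
T=toolT(); G=T[:3,3]+T[:3,2]*.013; u=T[:3,0]
s=robot.observe(); print('t',round(s['time'],2),'pos',T[:3,3].round(4),'yaw',round(s['tool_rot'][2],3),'open',round(s['opening'],4))
cs={n:robot.read_camera(n) for n in ('top','side')}
for d in range(-10,101,10):
    P=[G+sg*u*r*np.cos(np.radians(d))-np.array([0,0,r*np.sin(np.radians(d))]) for r in np.linspace(.3*L,L-.005,25)]
    o={}
    for k,c in cs.items():
        q=[proj(c,p).round().astype(int) for p in P]
        v=[int(c['pixels'][b,a].max()) if 0<=b<420 and 0<=a<560 else 255 for a,b in q]
        o[k]=(q[-1].tolist(),'dark',round(np.mean(np.array(v)<60),2))
    print(d,o)
for k,c in cs.items(): print(k,[(np.round(x['at']).tolist(),round(x['p'],2)) for x in robot.tip_of(c,n+'_butt')])
E
python3 ang.py spatula .1275
```

```text
t 57.77 pos [0.4174 0.1905 0.2196] yaw 1.796 open 0.0055
-10 {'top': ([218, 283], 'dark', np.float64(0.28)), 'side': ([203, 161], 'dark', np.float64(0.0))}
0 {'top': ([221, 283], 'dark', np.float64(0.24)), 'side': ([205, 168], 'dark', np.float64(0.0))}
10 {'top': ([221, 282], 'dark', np.float64(0.24)), 'side': ([205, 174], 'dark', np.float64(0.0))}
20 {'top': ([220, 282], 'dark', np.float64(0.24)), 'side': ([205, 179], 'dark', np.float64(0.0))}
30 {'top': ([216, 283], 'dark', np.float64(0.24)), 'side': ([203, 182], 'dark', np.float64(0.0))}
40 {'top': ([212, 284], 'dark', np.float64(0.32)), 'side': ([201, 185], 'dark', np.float64(0.0))}
50 {'top': ([206, 285], 'dark', np.float64(0.4)), 'side': ([197, 186], 'dark', np.float64(0.0))}
60 {'top': ([198, 286], 'dark', np.float64(0.52)), 'side': ([193, 186], 'dark', np.float64(0.0))}
70 {'top': ([190, 288], 'dark', np.float64(0.8)), 'side': ([188, 184], 'dark', np.float64(0.12))}
80 {'top': ([181, 290], 'dark', np.float64(1.0)), 'side': ([183, 182], 'dark', np.float64(1.0))}
90 {'top': ([171, 292], 'dark', np.float64(1.0)), 'side': ([177, 179], 'dark', np.float64(0.2))}
100 {'top': ([161, 294], 'dark', np.float64(0.96)), 'side': ([172, 174], 'dark', np.float64(0.0))}
top [([436.0, 208.0], 0.64), ([184.0, 290.0], 0.46)]
side [([188.0, 181.0], 0.58)]
```

It hangs at about 80°: the dark samples match at 80° in both views. Now to the cup, on the +x side beside the leaning knife.

Request:
{"op": "carry_out", "data": {"commands": [[[0,0,-0.02],0,0],[[0,0,-0.015],0,0],[[0.01,0.012,0],0,0],[[0.02,0.02,0],0,0],[[0.024,0.025,0],0,0],[[0.026,0.028,0],0,0],[[0.024,0.025,0],0,0],[[0.02,0.02,0],0,0],[[0.014,0.014,0],0,0],[[0.006,0.0066,0],0,0],[[0,0,0],0,0],[[0,0,0],0,0],[[0,0,0],0,0]], "newtons": 4}}

```text
time: 59.6
tool_pos: [0.5317, 0.3639, 0.2546]
tool_rot: [3.141, -0.0, 1.795]
contact_force: [0.2, -0.3, -0.7]
opening: 0.0053
grip_force: 4.1
```

```bash
python3 ang.py spatula .1275; python3 - <<'E'
from h import *
s=robot.read_camera('side');c=robot.read_camera('top')
for n,k in (('side',s),('top',c)): print(n,[(np.round(x['at']),round(x['p'],2),onz(k,x['at'],0).round(3)) for x in robot.tip_of(k,'cup')])
a=s['pixels'][40:220,90:300,::-1];b=c['pixels'][150:330,40:250,::-1]
cv2.imwrite('pics/m3.png',cv2.resize(cv2.hconcat([a,b]),None,fx=1.9,fy=1.9))
for n,k in (('top',c),):
  for z,pts in ((.088,[(.522+.031*np.cos(t),.351+.031*np.sin(t)) for t in (0,1.57,3.14,4.71)]),): print([proj(k,[*p,z]).round().tolist() for p in pts])
E
```

```text
t 59.6 pos [0.5317 0.3639 0.2546] yaw 1.795 open 0.0053
-10 {'top': ([117, 214], 'dark', np.float64(0.0)), 'side': ([202, 91], 'dark', np.float64(0.0))}
0 {'top': ([123, 216], 'dark', np.float64(0.0)), 'side': ([204, 98], 'dark', np.float64(0.0))}
10 {'top': ([126, 217], 'dark', np.float64(0.0)), 'side': ([205, 104], 'dark', np.float64(0.0))}
20 {'top': ([128, 219], 'dark', np.float64(0.0)), 'side': ([204, 109], 'dark', np.float64(0.0))}
30 {'top': ([127, 221], 'dark', np.float64(0.0)), 'side': ([203, 114], 'dark', np.float64(0.0))}
40 {'top': ([124, 224], 'dark', np.float64(0.0)), 'side': ([201, 117], 'dark', np.float64(0.0))}
50 {'top': ([119, 226], 'dark', np.float64(0.0)), 'side': ([197, 119], 'dark', np.float64(0.0))}
60 {'top': ([113, 228], 'dark', np.float64(0.24)), 'side': ([193, 119], 'dark', np.float64(0.0))}
70 {'top': ([105, 231], 'dark', np.float64(0.88)), 'side': ([189, 119], 'dark', np.float64(0.36))}
80 {'top': ([96, 233], 'dark', np.float64(1.0)), 'side': ([184, 117], 'dark', np.float64(1.0))}
90 {'top': ([86, 235], 'dark', np.float64(1.0)), 'side': ([179, 115], 'dark', np.float64(0.24))}
100 {'top': ([76, 237], 'dark', np.float64(0.52)), 'side': ([174, 111], 'dark', np.float64(0.08))}
top [([99.0, 232.0], 0.7), ([388.0, 279.0], 0.68), ([193.0, 227.0], 0.47)]
side [([190.0, 120.0], 0.6), ([402.0, 314.0], 0.47)]
side [(array([188., 151.]), 0.57, array([0.522, 0.338, 0.   ])), (array([265., 160.]), 0.46, array([0.68 , 0.168, 0.   ]))]
top [(array([110., 243.]), 0.67, array([0.522, 0.364, 0.   ]))]
[[100.0, 226.0], [84.0, 240.0], [97.0, 255.0], [113.0, 241.0]]
```

Request:
{"op": "carry_out", "data": {"commands": [[[0,0,0.02],0,0],[[0,0,0.02],0,0],[[0,0,0.015],0,0],[[0,0,0.015],0,0],[[0,0,0.015],0,0],[[0,0,0.01],0,0],[[0,0,0.01],0,0],[[0,0,0],0,0],[[0,0,0],0,0]], "newtons": 3}}

```text
time: 61.12
tool_pos: [0.5321, 0.3645, 0.1497]
tool_rot: [3.141, -0.0, 1.796]
contact_force: [0.3, -0.1, 0.1]
opening: 0.0053
grip_force: 3.1
```

```bash
python3 go.py; python3 - <<'E'
from h import *
for n in ('side','top'):
    k=robot.read_camera(n); print(n,[(t,np.round(x['at']),round(x['p'],2),onz(k,x['at'],0).round(3)) for t in ('cup',) for x in robot.tip_of(k,t)[:2]])
E
```

```text
t 61.12 pos [0.5321 0.3645 0.1497] rot [ 3.141 -0.     1.796] open 0.0053 grip 3.12
side [('cup', array([187., 151.]), 0.56, array([0.52 , 0.342, 0.   ])), ('cup', array([381., 335.]), 0.36, array([ 0.559, -0.424,  0.   ]))]
top [('cup', array([113., 241.]), 0.68, array([0.527, 0.357, 0.   ]))]
```

Request:
{"op": "carry_out", "data": {"commands": [[[0,0,0.004],0,0],[[0,0,0],0,0.2],[[0,0,0],0,0.35],[[0,0,0],0,0.35],[[0,0,-0.02],0,0.35],[[0,0,-0.03],0,0.35],[[0,0,-0.045],0,0.35],[[-0.041,-0.0077,0],0,0.35],[[-0.041,-0.0077,0],0,0.35],[[-0.041,-0.0077,0],0,0.35],[[-0.041,-0.0077,0],0,0.35],[[-0.041,-0.0077,0.02],0,0.35],[[-0.042,-0.0077,0.03],0,0.35],[[0,0,0.02],0.163,0.35],[[0,0,0],0.163,0.35],[[0,0,0],0.163,0.35],[[0,0,0],0,0.35],[[0,0,0],0,0.35]]}}

```text
time: 63.58
tool_pos: [0.542, 0.1134, 0.1703]
tool_rot: [3.141, -0.0, 1.31]
contact_force: [-0.0, 0.2, 0.4]
opening: 0.032
grip_force: 0.0
```

```bash
python3 loc.py carver .045; python3 go.py; python3 - <<'E'
from h import *
from scipy.spatial.transform import Rotation
T=toolT(); c=robot.read_camera('wrist')
im=c['pixels'].astype(int)
# dark handle blobs + brass
m=((im.max(2)<55)).astype(np.uint8); m[232:]=0
k,l,st,ce=cv2.connectedComponentsWithStats(m)
for i in range(1,k):
    if st[i][4]>80:
        ys,xs=np.where(l==i); vx,vy,x0,y0=cv2.fitLine(np.c_[xs,ys].astype(np.float32),cv2.DIST_L2,0,.01,.01).ravel()
        t=(xs-x0)*vx+(ys-y0)*vy
        e=[onz(c,(x0+a*vx,y0+a*vy),.012,T)[:2].round(4) for a in (t.min(),t.max())]
        print('dark',st[i].tolist(),'ends',e,'tool',[(T[:3,:3].T@(np.r_[q,0]-T[:3,3]))[:2].round(4) for q in e])
E
```

```text
wrist carver_butt [281.  56.] 0.55 [0.5782 0.2402]
wrist carver [281. 152.] 0.77 [0.5556 0.1544]
top carver_butt [353. 135.] 0.86 [ 0.8076 -0.2175]
top carver [393. 142.] 0.88 [ 0.7947 -0.3196]
side carver_butt [397. 222.] 0.63 [ 0.811  -0.2301]
side carver_butt [222. 158.] 0.52 [0.5825 0.2484]
side carver [416. 253.] 0.77 [ 0.7815 -0.3234]
side carver [232. 182.] 0.64 [0.5562 0.1561]
t 64.03 pos [0.5419 0.1133 0.1702] rot [ 3.142 -0.     1.307] open 0.0321 grip 0.0
dark [510, 86, 50, 66, 1376] ends [array([0.7727, 0.1517]), array([0.8201, 0.1041])] tool [array([0.0972, 0.2128]), array([0.0636, 0.271 ])]
```

Request:
{"op": "carry_out", "data": {"commands": [[[-0.001,0.0022,0.04],0,0.3],[[0,0,0.04],0,0.3],[[0,0,0.04],0,0.3],[[0,0,0.02],0,0.3],[[0,0,0.006],0,0.3],[[0,0,0],0,0.3],[[0,0,0],0,0.3],[[0,0,0],0,0.3]], "newtons": 3}}

```text
time: 65.08
tool_pos: [0.5444, 0.1119, 0.0252]
tool_rot: [3.14, -0.001, 1.307]
contact_force: [0.3, 0.2, 0.4]
opening: 0.0274
grip_force: 0.0
```

Request:
{"op": "carry_out", "data": {"commands": [[[0,0,0.005],0,0.3],[[0,0,0],0,0.3],[[0,0,0],0,0],[[0,0,0],0,0],[[0,0,0],0,0],[[0,0,0],0,0],[[0,0,0],0,0],[[0,0,-0.02],0,0],[[0,0,-0.03],0,0],[[0,0,-0.04],0,0],[[0,0,-0.05],0,0],[[0,0,-0.02],0,0],[[0,0,0],0,0],[[0,0,0],0,0]], "newtons": 3}}

```text
time: 66.82
tool_pos: [0.5431, 0.1117, 0.1779]
tool_rot: [-3.14, 0.001, 1.307]
contact_force: [-0.3, 1.0, -0.9]
opening: 0.0054
grip_force: 3.4
```

```bash
python3 ang.py carver .1325 1
```

```text
t 66.83 pos [0.5431 0.1117 0.1779] yaw 1.307 open 0.0054
-10 {'top': ([141, 211], 'dark', np.float64(0.0)), 'side': ([215, 114], 'dark', np.float64(0.36))}
0 {'top': ([143, 212], 'dark', np.float64(0.0)), 'side': ([216, 120], 'dark', np.float64(0.52))}
10 {'top': ([148, 214], 'dark', np.float64(0.0)), 'side': ([217, 127], 'dark', np.float64(0.56))}
20 {'top': ([154, 216], 'dark', np.float64(0.0)), 'side': ([219, 134], 'dark', np.float64(0.8))}
30 {'top': ([161, 219], 'dark', np.float64(0.0)), 'side': ([221, 142], 'dark', np.float64(0.28))}
40 {'top': ([169, 221], 'dark', np.float64(0.0)), 'side': ([223, 149], 'dark', np.float64(0.0))}
50 {'top': ([177, 224], 'dark', np.float64(0.0)), 'side': ([225, 157], 'dark', np.float64(0.0))}
60 {'top': ([186, 227], 'dark', np.float64(0.0)), 'side': ([228, 165], 'dark', np.float64(0.0))}
70 {'top': ([196, 230], 'dark', np.float64(0.0)), 'side': ([231, 172], 'dark', np.float64(0.0))}
80 {'top': ([205, 233], 'dark', np.float64(0.0)), 'side': ([233, 179], 'dark', np.float64(0.0))}
90 {'top': ([214, 236], 'dark', np.float64(0.88)), 'side': ([236, 185], 'dark', np.float64(0.0))}
100 {'top': ([223, 238], 'dark', np.float64(0.12)), 'side': ([239, 190], 'dark', np.float64(0.0))}
top [([356.0, 133.0], 0.89)]
side [([173.0, 126.0], 0.74), ([397.0, 223.0], 0.69), ([221.0, 153.0], 0.61)]
```

Request:
{"op": "carry_out", "data": {"commands": [[[0,0,-0.06],0,0],[[0,0,0.06],0,0],[[0,0,-0.06],0,0],[[0,0,0.06],0,0],[[0,0,-0.06],0,0],[[0,0,0.06],0,0],[[0,0,-0.06],0,0],[[0,0,0],0,0],[[0,0,0],0,0]], "newtons": 3}}

```text
time: 68.15
tool_pos: [0.544, 0.1118, 0.2393]
tool_rot: [3.141, -0.0, 1.307]
contact_force: [0.1, -0.0, -0.4]
opening: 0.0004
grip_force: 0.0
```

```bash
python3 ang.py carver .1325 1; python3 - <<'E'
from h import *
T=toolT()
for n in ('top','side','wrist'):
    c=robot.read_camera(n)
    print(n,[(np.round(x['at']).tolist(),round(x['p'],2)) for x in robot.tip_of(c,'carver')],[(np.round(x['at']).tolist(),round(x['p'],2)) for x in robot.find_in(c,'carver')],[(np.round(x['at']).tolist(),round(x['p'],2)) for x in robot.tip_of(c,'carver_butt')],'tcp',proj(c,T[:3,3],T).round())
E
```

```text
t 68.15 pos [0.544  0.1118 0.2393] yaw 1.307 open 0.0004
-10 {'top': ([129, 205], 'dark', np.float64(0.0)), 'side': ([212, 95], 'dark', np.float64(0.48))}
0 {'top': ([132, 207], 'dark', np.float64(0.0)), 'side': ([213, 101], 'dark', np.float64(0.52))}
10 {'top': ([138, 209], 'dark', np.float64(0.0)), 'side': ([214, 109], 'dark', np.float64(0.72))}
20 {'top': ([144, 212], 'dark', np.float64(0.0)), 'side': ([216, 116], 'dark', np.float64(0.36))}
30 {'top': ([152, 214], 'dark', np.float64(0.0)), 'side': ([218, 124], 'dark', np.float64(0.0))}
40 {'top': ([161, 217], 'dark', np.float64(0.0)), 'side': ([220, 133], 'dark', np.float64(0.0))}
50 {'top': ([170, 220], 'dark', np.float64(0.0)), 'side': ([223, 141], 'dark', np.float64(0.0))}
60 {'top': ([180, 224], 'dark', np.float64(0.0)), 'side': ([226, 149], 'dark', np.float64(0.0))}
70 {'top': ([190, 227], 'dark', np.float64(0.0)), 'side': ([229, 156], 'dark', np.float64(0.0))}
80 {'top': ([200, 230], 'dark', np.float64(1.0)), 'side': ([232, 163], 'dark', np.float64(0.0))}
90 {'top': ([210, 233], 'dark', np.float64(0.84)), 'side': ([234, 170], 'dark', np.float64(0.0))}
100 {'top': ([220, 236], 'dark', np.float64(0.16)), 'side': ([237, 175], 'dark', np.float64(0.0))}
top [([359.0, 138.0], 0.66), ([223.0, 219.0], 0.58)]
side [([398.0, 223.0], 0.73), ([259.0, 187.0], 0.55)]
top [([259.0, 203.0], 0.85), ([390.0, 140.0], 0.56), ([402.0, 286.0], 0.25)] [([253.0, 207.0], 0.79), ([387.0, 141.0], 0.63), ([56.0, 237.0], 0.42)] [([227.0, 215.0], 0.83), ([356.0, 134.0], 0.76), ([257.0, 205.0], 0.25)] tcp [198. 227.]
side [([414.0, 248.0], 0.88), ([282.0, 198.0], 0.62)] [([278.0, 196.0], 0.77), ([410.0, 242.0], 0.57), ([330.0, 346.0], 0.23)] [([269.0, 134.0], 0.72), ([396.0, 222.0], 0.64), ([258.0, 188.0], 0.52)] tcp [229. 130.]
wrist [] [([331.0, 211.0], 0.94)] [([320.0, 189.0], 0.87)] tcp [278. 264.]
```

```bash
python3 - <<'E'
from h import *
T=toolT()
c={n:robot.read_camera(n) for n in ('top','side','wrist')}
def tri(a,b):
    (o1,d1),(o2,d2)=ray(c['top'],a),ray(c['side'],b)
    A=np.c_[d1,-d2]; s=np.linalg.lstsq(A,o2-o1,rcond=None)[0]; p,q=o1+d1*s[0],o2+d2*s[1]; return ((p+q)/2).round(4),np.linalg.norm(p-q).round(4)
print('mid',tri((259,203),(282,198))); print('butt',tri((227,215),(258.5,187.5)))
print('wrist butt',onz(c['wrist'],(320,189),.006,T),'find',onz(c['wrist'],(331,211),.006,T))
for t in ('model_a','model_b'):
    for n in ('top','side'): print(n,t,[(np.round(x['at']).tolist(),round(x['p'],2),onz(c[n],x['at'],0).round(3).tolist()) for x in robot.tip_of(c[n],t)[:2]])
im=c['top']['pixels'].astype(int)
m=(im.max(2)<60).astype(np.uint8); k,l,st,ce=cv2.connectedComponentsWithStats(m[185:240,200:310])
for i in range(1,k):
    if st[i][4]>30:
        ys,xs=np.where(l==i); r=cv2.fitLine(np.c_[xs+200,ys+185].astype(np.float32),2,0,.01,.01).ravel(); t=(xs+200-r[2])*r[0]+(ys+185-r[3])*r[1]
        print('top dark',st[i].tolist(),[onz(c['top'],(r[2]+a*r[0],r[3]+a*r[1]),.01).round(4).tolist() for a in (t.min(),t.max())])
im=np.hstack([c['side']['pixels'][120:270,180:380,::-1],c['top']['pixels'][130:280,150:350,::-1]])
cv2.imwrite('pics/m4.png',cv2.resize(im,None,fx=2,fy=2,interpolation=cv2.INTER_CUBIC))
E
```

```text
mid (array([0.6239, 0.0132, 0.0156]), np.float64(0.004))
butt (array([0.5962, 0.0876, 0.0103]), np.float64(0.0021))
wrist butt [0.59296113 0.09118612 0.006     ] find [0.60008015 0.05936575 0.006     ]
top model_a [([231.0, 187.0], 0.66, [0.665, 0.082, 0.0])]
side model_a [([268.0, 160.0], 0.93, [0.687, 0.162, 0.0]), ([284.0, 178.0], 0.88, [0.677, 0.078, 0.0])]
top model_b [([231.0, 187.0], 0.66, [0.665, 0.082, 0.0])]
side model_b [([268.0, 160.0], 0.93, [0.687, 0.162, 0.0]), ([284.0, 178.0], 0.88, [0.677, 0.078, 0.0])]
top dark [0, 0, 23, 55, 707] [[0.5358, 0.1392, 0.01], [0.6698, 0.1363, 0.01]]
top dark [27, 22, 45, 11, 163] [[0.5936, 0.0886, 0.01], [0.616, -0.0162, 0.01]]
```

View pics/m4.png

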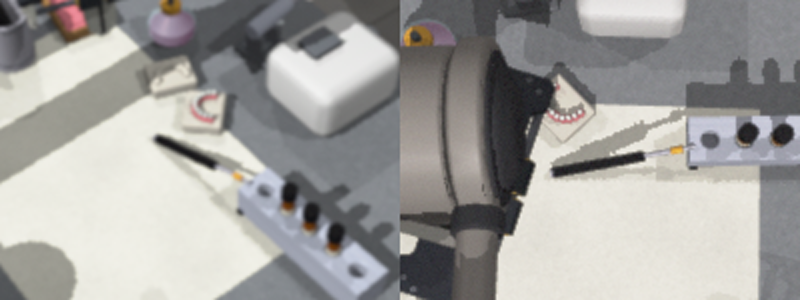

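The carver slipped out and now lies with its point resting on the rack's end edge: left half from butt (157,138) to brass (243,176), right half from (553,172) to (677,149). Both models are in place. I'll reposition over its shank and measure.

Request:
{"op": "carry_out", "data": {"commands": [[[-0.031,0.0285,0],0,0.35],[[-0.031,0.0285,0],0,0.35],[[-0.031,0.0285,0.02],0,0.35],[[-0.0305,0.0276,0.02],0,0.35],[[0,0,0],-0.158,0.35],[[0,0,0],-0.158,0.35],[[0,0,0],-0.159,0.35],[[0,0,0],0,0.35],[[0,0,0],0,0.35]]}}

```text
time: 70.42
tool_pos: [0.6207, -0.0369, 0.1992]
tool_rot: [3.142, -0.0, 1.779]
contact_force: [0.7, -0.1, 0.1]
opening: 0.032
grip_force: 0.0
```

```bash
cat > carv.py <<'E'
from h import *
T=toolT(); print(T[:3,3].round(4),robot.observe()['tool_rot'].round(3))
c={n:robot.read_camera(n) for n in ('top','side','wrist')}
def tri(rays):
    A=np.zeros((3,3));b=np.zeros(3)
    for o,d in rays:
        d=d/np.linalg.norm(d);P=np.eye(3)-np.outer(d,d);A+=P;b+=P@o
    p=np.linalg.solve(A,b); return p.round(4),[np.linalg.norm(np.cross(p-o,d/np.linalg.norm(d))).round(4) for o,d in rays]
for t in ('carver','carver_butt'):
    R=[]
    for n in c:
        xs=[x for x in robot.tip_of(c[n],t)]
        print(n,t,[(np.round(x['at']).tolist(),round(x['p'],2),onz(c[n],x['at'],.01,T).round(3).tolist()) for x in xs])
        xs=[x for x in xs if onz(c[n],x['at'],.01,T)[1]>-.1 and onz(c[n],x['at'],.01,T)[0]<.7]
        if xs: R.append(ray(c[n],xs[0]['at'],T))
    if len(R)>1: print('TRI',t,tri(R))
# brass collar by colour
for n in c:
    h=cv2.cvtColor(c[n]['pixels'],cv2.COLOR_RGB2HSV); m=cv2.inRange(h,(12,110,120),(28,255,255))
    k,l,st,ce=cv2.connectedComponentsWithStats(m)
    print(n,'brass',[(ce[i].round(1).tolist(),int(st[i][4]),onz(c[n],ce[i],.03,T).round(3).tolist()) for i in range(1,k) if 3<st[i][4]<400])
E
python3 carv.py
```

```text
[ 0.6207 -0.0369  0.1992] [ 3.142 -0.     1.779]
top carver [([391.0, 142.0], 0.65, [0.791, -0.311, 0.01]), ([258.0, 205.0], 0.49, [0.621, 0.014, 0.01])]
side carver [([282.0, 199.0], 0.73, [0.622, 0.017, 0.01]), ([416.0, 251.0], 0.72, [0.779, -0.323, 0.01])]
wrist carver [([274.0, 153.0], 0.88, [0.608, 0.003, 0.01])]
TRI carver (array([0.6131, 0.0075, 0.029 ]), [np.float64(0.0072), np.float64(0.0026), np.float64(0.0061)])
top carver_butt [([355.0, 135.0], 0.66, [0.806, -0.222, 0.01]), ([228.0, 218.0], 0.58, [0.587, 0.085, 0.01]), ([114.0, 240.0], 0.26, [0.529, 0.35, 0.01])]
side carver_butt [([396.0, 223.0], 0.87, [0.805, -0.233, 0.01]), ([256.0, 187.0], 0.79, [0.593, 0.092, 0.01]), ([177.0, 121.0], 0.15, [0.561, 0.464, 0.01])]
wrist carver_butt [([276.0, 68.0], 0.71, [0.592, 0.086, 0.01])]
TRI carver_butt (array([0.5891, 0.0849, 0.0178]), [np.float64(0.0031), np.float64(0.0011), np.float64(0.003)])
top brass [([380.3, 140.4], 258, [0.786, -0.278, 0.03]), ([159.0, 149.7], 138, [0.746, 0.255, 0.03]), ([417.3, 150.5], 20, [0.764, -0.369, 0.03]), ([129.7, 191.1], 42, [0.643, 0.316, 0.03]), ([85.6, 200.0], 50, [0.619, 0.416, 0.03]), ([419.7, 284.4], 7, [0.443, -0.365, 0.03])]
side brass [([6.7, 8.0], 227, [0.368, 1.415, 0.03]), ([3.1, 91.5], 48, [0.186, 0.916, 0.03]), ([201.5, 118.8], 22, [0.615, 0.403, 0.03]), ([264.1, 123.4], 54, [0.751, 0.267, 0.03]), ([232.4, 130.1], 8, [0.66, 0.302, 0.03]), ([219.0, 135.0], 7, [0.618, 0.31, 0.03]), ([298.3, 207.9], 9, [0.628, -0.048, 0.03]), ([409.3, 238.6], 196, [0.781, -0.295, 0.03]), ([430.6, 268.0], 21, [0.758, -0.384, 0.03]), ([306.0, 319.8], 5, [0.443, -0.302, 0.03]), ([316.8, 335.7], 6, [0.438, -0.345, 0.03]), ([329.0, 352.0], 5, [0.434, -0.388, 0.03])]
wrist brass [([272.4, 217.0], 86, [0.62, -0.063, 0.03]), ([339.2, 251.2], 43, [0.7, -0.086, 0.03]), ([209.2, 281.5], 35, [0.565, -0.152, 0.03])]
```

```bash
cat >> carv.py <<'E'
T_=T
bs=[(c['side'],(298.3,207.9)),(c['wrist'],(272.4,217.)),(c['top'],(288.5,204.5))]
B,e=tri([ray(k,p,T) for k,p in bs]); print('BRASS',B,e)
butt=np.array([.5915,.0865,.007]); d=B-butt; L=np.linalg.norm(d); d/=L; print('len butt-brass',L.round(4),'(expect ~.150)','dir',d.round(4),'yaw',np.arctan2(-d[1],-d[0]).round(3))
g=butt+.1325*d; print('grip',g.round(4),'tool delta',(T[:3,:3].T@(g-T[:3,3])).round(4))
E
python3 carv.py | tail -3
```

```text
BRASS [ 0.6192 -0.0577  0.0465] [np.float64(0.0004), np.float64(0.0003), np.float64(0.0006)]
len butt-brass 0.1521 (expect ~.150) dir [ 0.1822 -0.9483  0.2598] yaw 1.761
grip [ 0.6156 -0.0392  0.0414] tool delta [-0.0011 -0.0054  0.1578]
```

Request:
{"op": "carry_out", "data": {"commands": [[[-0.001,-0.0054,0.04],0.018,0.3],[[0,0,0.04],0,0.3],[[0,0,0.04],0,0.3],[[0,0,0.024],0,0.3],[[0,0,0.006],0,0.3],[[0,0,0],0,0.3],[[0,0,0],0,0.3]], "newtons": 4}}

```text
time: 72.2
tool_pos: [0.6165, -0.0392, 0.0506]
tool_rot: [3.139, 0.001, 1.764]
contact_force: [-0.3, -0.4, 0.0]
opening: 0.0273
grip_force: 0.0
```

Request:
{"op": "carry_out", "data": {"commands": [[[0,0,0.003],0,0.3],[[0,0,0],0,0],[[0,0,0],0,0],[[0,0,0],0,0],[[0,0,0],0,0],[[0,0,0],0,0],[[0,0,-0.015],0,0],[[0,0,-0.02],0,0],[[0,0,-0.02],0,0],[[0,0,-0.02],0,0],[[0,0,-0.02],0,0],[[0,0,-0.02],0,0],[[0,0,-0.02],0,0],[[0,0,0],0,0],[[0,0,0],0,0]], "newtons": 4}}

```text
time: 74.08
tool_pos: [0.6153, -0.039, 0.1809]
tool_rot: [-3.141, -0.0, 1.764]
contact_force: [-0.3, 1.0, -0.7]
opening: 0.0056
grip_force: 4.0
```

```bash
sed -i 's/\*\.013/*OFF/; s/^n=sys/OFF=float(sys.argv[4]) if len(sys.argv)>4 else .013\nn=sys/' ang.py; python3 ang.py carver .1325 1 .006
```

```text
t 74.08 pos [ 0.6153 -0.039   0.1809] yaw 1.764 open 0.0056
-10 {'top': ([218, 204], 'dark', np.float64(0.4)), 'side': ([253, 140], 'dark', np.float64(0.44))}
0 {'top': ([218, 206], 'dark', np.float64(0.76)), 'side': ([253, 146], 'dark', np.float64(0.56))}
10 {'top': ([221, 208], 'dark', np.float64(0.92)), 'side': ([254, 153], 'dark', np.float64(0.72))}
20 {'top': ([225, 209], 'dark', np.float64(0.92)), 'side': ([256, 160], 'dark', np.float64(0.8))}
30 {'top': ([230, 210], 'dark', np.float64(0.84)), 'side': ([260, 167], 'dark', np.float64(0.44))}
40 {'top': ([237, 210], 'dark', np.float64(0.2)), 'side': ([264, 174], 'dark', np.float64(0.44))}
50 {'top': ([245, 210], 'dark', np.float64(0.0)), 'side': ([268, 181], 'dark', np.float64(0.0))}
60 {'top': ([253, 209], 'dark', np.float64(0.0)), 'side': ([274, 187], 'dark', np.float64(0.0))}
70 {'top': ([262, 208], 'dark', np.float64(0.0)), 'side': ([280, 194], 'dark', np.float64(0.0))}
80 {'top': ([271, 207], 'dark', np.float64(0.12)), 'side': ([286, 199], 'dark', np.float64(0.0))}
90 {'top': ([281, 206], 'dark', np.float64(0.48)), 'side': ([292, 204], 'dark', np.float64(0.0))}
100 {'top': ([290, 204], 'dark', np.float64(0.48)), 'side': ([299, 208], 'dark', np.float64(0.0))}
top [([355.0, 136.0], 0.8), ([339.0, 203.0], 0.65)]
side [([396.0, 222.0], 0.65)]
```

The carver is held at about 15–20° below horizontal. I'll carry it to open bench, then give gentle jerks with a lighter grip.

Request:
{"op": "carry_out", "data": {"commands": [[[0.018,-0.01,-0.01],0,0],[[0.03,-0.017,0],0,0],[[0.03,-0.017,0],0,0],[[0.03,-0.017,0],0,0],[[0.03,-0.017,0],0,0],[[0.03,-0.017,0],0,0],[[0.015,-0.007,0],0,0],[[0,0,0],0,0],[[0,0,-0.035],0,0],[[0,0,0.035],0,0],[[0,0,-0.035],0,0],[[0,0,0.035],0,0],[[0,0,0],0,0]], "newtons": 3}}

```text
time: 75.9
tool_pos: [0.4797, 0.12, 0.1896]
tool_rot: [-3.137, -0.0, 1.763]
contact_force: [-0.1, -0.4, -0.5]
opening: 0.0059
grip_force: 3.2
```

```bash
python3 ang.py carver .1325 1 .006
```

```text
t 75.9 pos [0.4797 0.12   0.1896] yaw 1.763 open 0.0059
-10 {'top': ([126, 274], 'dark', np.float64(0.0)), 'side': ([171, 126], 'dark', np.float64(0.44))}
0 {'top': ([130, 274], 'dark', np.float64(0.0)), 'side': ([172, 133], 'dark', np.float64(0.64))}
10 {'top': ([135, 274], 'dark', np.float64(0.0)), 'side': ([174, 139], 'dark', np.float64(0.72))}
20 {'top': ([142, 273], 'dark', np.float64(0.0)), 'side': ([177, 146], 'dark', np.float64(0.6))}
30 {'top': ([149, 272], 'dark', np.float64(0.0)), 'side': ([181, 153], 'dark', np.float64(0.48))}
40 {'top': ([158, 271], 'dark', np.float64(0.0)), 'side': ([186, 161], 'dark', np.float64(0.56))}
50 {'top': ([168, 270], 'dark', np.float64(0.0)), 'side': ([191, 167], 'dark', np.float64(0.0))}
60 {'top': ([178, 268], 'dark', np.float64(0.0)), 'side': ([196, 174], 'dark', np.float64(0.0))}
70 {'top': ([188, 267], 'dark', np.float64(0.28)), 'side': ([202, 180], 'dark', np.float64(0.0))}
80 {'top': ([198, 265], 'dark', np.float64(1.0)), 'side': ([208, 186], 'dark', np.float64(0.0))}
90 {'top': ([208, 263], 'dark', np.float64(1.0)), 'side': ([214, 190], 'dark', np.float64(0.0))}
100 {'top': ([218, 262], 'dark', np.float64(0.28)), 'side': ([220, 194], 'dark', np.float64(0.0))}
top [([357.0, 134.0], 0.71)]
side [([396.0, 222.0], 0.57), ([186.0, 162.0], 0.47)]
```

Request:
{"op": "carry_out", "data": {"commands": [[[0,0,-0.045],0,0],[[0,0,0.045],0,0],[[0,0,-0.045],0,0],[[0,0,0.045],0,0],[[0,0,0],0,0]], "newtons": 3}}

```text
time: 76.72
tool_pos: [0.479, 0.1207, 0.1899]
tool_rot: [-3.137, -0.0, 1.764]
contact_force: [-0.6, 0.2, 0.6]
opening: 0.0062
grip_force: 3.2
```

```bash
sed -i 's/range(-10,101,10)/range(0,101,8)/; s/linspace(.3\*L/linspace(.5*L/' ang.py; python3 ang.py carver .1325 1 .006
```

```text
t 76.72 pos [0.479  0.1207 0.1899] yaw 1.764 open 0.0062
0 {'top': ([129, 275], 'dark', np.float64(0.0)), 'side': ([172, 132], 'dark', np.float64(0.72))}
8 {'top': ([133, 274], 'dark', np.float64(0.0)), 'side': ([173, 138], 'dark', np.float64(1.0))}
16 {'top': ([138, 274], 'dark', np.float64(0.0)), 'side': ([176, 143], 'dark', np.float64(0.92))}
24 {'top': ([144, 273], 'dark', np.float64(0.0)), 'side': ([178, 149], 'dark', np.float64(0.84))}
32 {'top': ([151, 272], 'dark', np.float64(0.0)), 'side': ([182, 155], 'dark', np.float64(0.44))}
40 {'top': ([158, 271], 'dark', np.float64(0.0)), 'side': ([185, 160], 'dark', np.float64(0.0))}
48 {'top': ([165, 270], 'dark', np.float64(0.0)), 'side': ([189, 166], 'dark', np.float64(0.0))}
56 {'top': ([173, 269], 'dark', np.float64(0.0)), 'side': ([194, 171], 'dark', np.float64(0.0))}
64 {'top': ([181, 268], 'dark', np.float64(0.0)), 'side': ([198, 176], 'dark', np.float64(0.0))}
72 {'top': ([189, 267], 'dark', np.float64(0.64)), 'side': ([203, 181], 'dark', np.float64(0.0))}
80 {'top': ([198, 265], 'dark', np.float64(1.0)), 'side': ([208, 185], 'dark', np.float64(0.0))}
88 {'top': ([206, 264], 'dark', np.float64(1.0)), 'side': ([212, 189], 'dark', np.float64(0.0))}
96 {'top': ([214, 263], 'dark', np.float64(0.32)), 'side': ([217, 192], 'dark', np.float64(0.0))}
top [([360.0, 136.0], 0.74), ([320.0, 198.0], 0.69)]
side [([396.0, 220.0], 0.75), ([190.0, 165.0], 0.64)]
```

```bash
cat > wa.py <<'E'
from h import *
T=toolT(); c=robot.read_camera('wrist'); s=robot.read_camera('side')
for d in range(0,91,10):
    a=np.radians(d); p=(T@[.1325*np.cos(a),0,.006+.1325*np.sin(a),1])[:3]; print(d,proj(c,p,T).round().tolist(),proj(s,p).round().tolist(),end=' | ')
print()
for t in ('carver','carver_butt'):
    for n,k in (('wrist',c),('side',s)): print(n,t,[(np.round(x['at']).tolist(),round(x['p'],2)) for x in robot.tip_of(k,t)],[(np.round(x['at']).tolist(),round(x['p'],2)) for x in robot.find_in(k,t)])
im=c['pixels'].astype(int)
for r in range(20,232,15):
    row=im[r,240:320].max(1); dk=np.where(row<65)[0]; print(r,(240+dk.min(),240+dk.max(),len(dk)) if len(dk) else None,end=' ; ')
print()
for r in range(130,205,6):
    row=s['pixels'][r,160:240].max(1); dk=np.where(row<65)[0]; print(r,(160+dk.min(),160+dk.max(),len(dk)) if len(dk) else None,end=' ; ')
E
python3 wa.py
```

```text
0 [278.0, -35.0] [171.0, 130.0] | 10 [278.0, -5.0] [173.0, 137.0] | 20 [278.0, 24.0] [176.0, 145.0] | 30 [278.0, 52.0] [180.0, 152.0] | 40 [278.0, 78.0] [185.0, 159.0] | 50 [278.0, 104.0] [190.0, 167.0] | 60 [278.0, 129.0] [196.0, 173.0] | 70 [278.0, 153.0] [202.0, 180.0] | 80 [278.0, 177.0] [208.0, 185.0] | 90 [278.0, 201.0] [214.0, 190.0] | 
wrist carver [([276.0, 187.0], 0.65)] [([277.0, 185.0], 0.96)]
side carver [([416.0, 251.0], 0.88), ([203.0, 156.0], 0.49)] [([410.0, 242.0], 0.9), ([172.0, 121.0], 0.44), ([318.0, 328.0], 0.23)]
wrist carver_butt [([276.0, 107.0], 0.73)] []
side carver_butt [([191.0, 168.0], 0.55), ([396.0, 222.0], 0.55)] [([408.0, 236.0], 0.66), ([197.0, 164.0], 0.64), ([282.0, 173.0], 0.31)]
20 None ; 35 None ; 50 None ; 65 None ; 80 None ; 95 None ; 110 (np.int64(272), np.int64(284), 13) ; 125 (np.int64(272), np.int64(283), 11) ; 140 None ; 155 None ; 170 None ; 185 None ; 200 None ; 215 None ; 230 None ; 
130 (np.int64(174), np.int64(225), 19) ; 136 (np.int64(168), np.int64(224), 34) ; 142 (np.int64(162), np.int64(213), 50) ; 148 (np.int64(170), np.int64(210), 29) ; 154 (np.int64(178), np.int64(192), 15) ; 160 (np.int64(201), np.int64(203), 3) ; 166 (np.int64(192), np.int64(195), 4) ; 172 None ; 178 None ; 184 None ; 190 None ; 196 None ; 202 None ;
```

Wrist and side views agree that the carver hangs at about 51° with no slip along it. Two more jerks, then read what the cup looks like inside.

Request:
{"op": "carry_out", "data": {"commands": [[[0,0,-0.045],0,0],[[0,0,0.045],0,0],[[0,0,-0.045],0,0],[[0,0,0.045],0,0],[[0,0,0],0,0],[[0,0,0],0,0]], "newtons": 3}}

```text
time: 78.18
tool_pos: [0.4807, 0.121, 0.1919]
tool_rot: [3.141, -0.0, 1.764]
contact_force: [1.0, 0.2, -0.3]
opening: 0.0056
grip_force: 3.2
```

```bash
python3 wa.py | sed -n '2,5p'; python3 - <<'E'
from h import *
c=robot.read_camera('top'); g=c['pixels'].max(2)
print('rim in',[proj(c,[.522+.031*np.cos(t),.351+.031*np.sin(t),.088]).round().tolist() for t in (0,1.57,3.14,4.71)])
print('cols 64..124')
for r in range(220,264,2): print(r,''.join('#' if v<50 else '+' if v<85 else '.' if v<140 else ' ' for v in g[r,64:124]))
for t in ('knife','spatula','cup'):
    print(t,[(np.round(x['at']).tolist(),round(x['p'],2)) for x in robot.tip_of(c,t)])
E
```

```text
wrist carver [] [([277.0, 194.0], 0.69)]
side carver [([413.0, 249.0], 0.65), ([204.0, 158.0], 0.54)] [([413.0, 243.0], 0.52)]
wrist carver_butt [([275.0, 119.0], 0.93)] [([277.0, 194.0], 0.6)]
side carver_butt [([398.0, 223.0], 0.73), ([194.0, 171.0], 0.63)] [([409.0, 242.0], 0.83), ([170.0, 100.0], 0.54)]
rim in [[100.0, 226.0], [84.0, 240.0], [97.0, 255.0], [113.0, 241.0]]
cols 64..124
220 .............. ..................................           
222 .............  .................++...++..........           
224 .... ........ ........+.....+++++++++++++..+++++............
226 .... . ..................++++++++++++.+++.+...++.++.........
228    .......................+++++++...........................
230 . .......................+++++++............................
232 ........................++++++..............................
234 ....  ..................+++++...............................
236 .... .................++++++................................
238 ......................+++++.................................
240       ................++++..................................
242 ......................++++..................................
244 .....................++++...................................
246 ..  .................+++....................................
248  ..................+.+++....................................
250 .....................+++....................................
252 .....................++................ .....  ..... ...... 
254 .... . . ............++......    .... ..       .         .  
256 .....   .   .  ......++.           .                        
258 ....            ....+++.                                    
260 ....           .....+++.                                    
262 ....            ....+++.                                    
knife []
spatula []
cup [([196.0, 184.0], 0.16)]
```

Request:
{"op": "carry_out", "data": {"commands": [[[0,0,-0.02],0,0],[[0,0,-0.025],0,0],[[0.015,0.005,0],0,0],[[0.025,0.01,0],0,0],[[0.025,0.01,0],0,0],[[0.02,0.006,0],0,0],[[0.015,0.004,0],0,0],[[0,0,0],0,0],[[0,0,0],0,0]], "newtons": 4}}

```text
time: 80.0
tool_pos: [0.4955, 0.2254, 0.2361]
tool_rot: [-3.141, 0.0, 1.764]
contact_force: [-0.6, 0.1, -0.2]
opening: 0.0055
grip_force: 4.2
```

```bash
cat > cupview.py <<'E'
from h import *
T=toolT(); print(T[:3,3].round(4)); c=robot.read_camera('wrist'); s=robot.read_camera('side')
th=np.linspace(0,2*np.pi,9)[:8]
print('wrist rim',[proj(c,[.522+.031*np.cos(t),.351+.031*np.sin(t),.088],T).round().astype(int).tolist() for t in th])
print('side rim',[proj(s,[.522+.031*np.cos(t),.351+.031*np.sin(t),.088]).round().astype(int).tolist() for t in th])
for n,k in (('wrist',c),('side',s)):
    for t in ('cup','knife','spatula','carver_butt'): print(n,t,[(np.round(x['at']).tolist(),round(x['p'],2)) for x in robot.tip_of(k,t)],'find',[(np.round(x['at']).tolist(),round(x['p'],2)) for x in robot.find_in(k,t)])
g=c['pixels'].max(2)
for r in range(0,150,5): print('%3d'%r,''.join('#' if v<60 else '+' if v<95 else '.' if v<150 else ' ' for v in g[r,200:380:3]))
print('side')
g=s['pixels'].max(2)
for r in range(70,160,3): print('%3d'%r,''.join('#' if v<50 else '+' if v<85 else '.' if v<140 else ' ' for v in g[r,145:225:2]))
E
python3 cupview.py
```

```text
[0.4955 0.2254 0.2361]
wrist rim [[369, 76], [365, 47], [343, 30], [316, 37], [301, 61], [305, 89], [327, 105], [353, 99]]
side rim [[190, 122], [183, 120], [175, 121], [170, 126], [171, 132], [178, 135], [186, 133], [191, 128]]
wrist cup [([322.0, 79.0], 0.94)] find [([318.0, 72.0], 0.91)]
wrist knife [([333.0, 38.0], 0.74)] find [([330.0, 50.0], 0.75)]
wrist spatula [([344.0, 35.0], 0.88)] find [([340.0, 43.0], 0.69)]
wrist carver_butt [([278.0, 119.0], 0.9)] find [([275.0, 193.0], 0.87)]
side cup [([189.0, 153.0], 0.8), ([183.0, 122.0], 0.24)] find [([188.0, 144.0], 0.65)]
side knife [([174.0, 124.0], 0.54)] find [([172.0, 122.0], 0.58)]
side spatula [([183.0, 122.0], 0.46), ([175.0, 121.0], 0.45)] find [([176.0, 114.0], 0.45)]
side carver_butt [([395.0, 222.0], 0.84), ([178.0, 135.0], 0.46)] find [([413.0, 246.0], 0.59)]
  0 ............................................. ..... ........
  5 ............................................. ..... ........
 10 ............................................. ...+..........
 15 ...........................................#...#.#..++......
 20
[... 2306 characters left out ...]
......        .
112 .++++++##+..++...++...#+...             
115 ....++. ...+..+#..+...+....             
118 ......+.....+####+....++....            
121 .+++.....  ..#####+++.. ..... .         
124 ++........ . .#######+   .......        
127 .... ...  .  .#######+. .. ......       
130 ......  .... .+######.....  ..++..      
133 .............  +##...........++++..     
136 ............. .+#................+......
139 ..............    ...........  ...++..  
142 ..............    .........      .      
145 ...............   .........             
148 .. ............   .........             
151 ..........................              
154 ...........       ......                
157 .....
```

The wrist scan shows both handles in the +x half of the cup (cols 326–350), leaning to +y, and the −x half free. The carver hangs at about 56° with its butt at (278,119). I'll bring the butt over the free half and lower it.

Request:
{"op": "carry_out", "data": {"commands": [[[0.01,0.008,0],0,0],[[0.016,0.012,0],0,0],[[0.016,0.012,0],0,0],[[0.013,0.008,0],0,0],[[0,0,0],0,0],[[0,0,0],0,0]], "newtons": 4}}

```text
time: 81.65
tool_pos: [0.5241, 0.2872, 0.2361]
tool_rot: [-3.141, 0.0, 1.764]
contact_force: [0.5, -0.0, -0.2]
opening: 0.0057
grip_force: 4.2
```

```bash
python3 wa.py | sed -n '1,5p'; python3 cupview.py | sed -n '1,42p'
```

```text
0 [278.0, -35.0] [150.0, 78.0] | 10 [278.0, -5.0] [153.0, 85.0] | 20 [278.0, 24.0] [156.0, 92.0] | 30 [278.0, 52.0] [160.0, 100.0] | 40 [278.0, 78.0] [164.0, 107.0] | 50 [278.0, 104.0] [170.0, 114.0] | 60 [278.0, 129.0] [175.0, 121.0] | 70 [278.0, 153.0] [181.0, 127.0] | 80 [278.0, 177.0] [186.0, 132.0] | 90 [278.0, 201.0] [192.0, 136.0] | 
wrist carver [([279.0, 192.0], 0.65)] [([278.0, 194.0], 0.82)]
side carver [([414.0, 249.0], 0.69), ([183.0, 103.0], 0.62)] [([412.0, 244.0], 0.71), ([180.0, 113.0], 0.53)]
wrist carver_butt [([300.0, 100.0], 0.61), ([275.0, 119.0], 0.55)] [([277.0, 193.0], 0.74)]
side carver_butt [([399.0, 222.0], 0.61), ([174.0, 118.0], 0.43)] [([413.0, 242.0], 0.8), ([178.0, 110.0], 0.4)]
[0.5244 0.2874 0.2363]
wrist rim [[321, 139], [317, 113], [296, 98], [270, 104], [256, 126], [262, 152], [282, 166], [307, 161]]
side rim [[190, 122], [183, 120], [175, 121], [170, 126], [171, 132], [178, 135], [186, 133], [191, 128]]
wrist cup [] find [([306.0, 132.0], 0.66), ([281.0, 196.0], 0.35)]
wrist knife [([283.0, 100.0], 0.66)] find [([288.0, 93.0], 0.65)]
wrist spatu
[... 1774 characters left out ...]
.......... +#########........................
100 .......  .............. ..##########................  ..... 
105    . .  .  ..........  ..++#########++....................  
110         .. .........  .++.++########+++. ................. .
115                  .. ..+.+++++######+.+++  .....++...++++++..
120                     .+..+#+########+.+++.  .+......++++++...
125                     +...++#########+..++.. .......++++++... 
130                    .+...++#+#######..+++ ........++++++...  
135                     ....+++++#####+...+....   ...+++++....  
140                     ....++++######+..+. ...      ...++...   
145                      ...+++++++#+#+.+.   .      ...++...    
side
```

Request:
{"op": "carry_out", "data": {"commands": [[[-0.008,-0.007,0],0,0],[[0,0,0.02],0,0],[[0,0,0.02],0,0],[[0,0,0.01],0,0],[[0,0,0],0,0],[[0.01,0,0],0,0],[[0.01,0,0],0,0],[[0.01,0,0.004],0,0],[[0.01,0,0.004],0,0],[[0.01,0,0.004],0,0],[[0,0,0],0,0],[[0,0,0],0,0]], "newtons": 3}}

```text
time: 84.55
tool_pos: [0.5093, 0.3273, 0.1741]
tool_rot: [-3.141, 0.0, 1.764]
contact_force: [0.4, -0.8, 0.7]
opening: 0.006
grip_force: 3.2
```

```bash
python3 wa.py | sed -n '1,5p'; python3 cupview.py | sed -n '1,80p'
```

```text
0 [278.0, -35.0] [144.0, 91.0] | 10 [278.0, -5.0] [146.0, 98.0] | 20 [278.0, 24.0] [149.0, 105.0] | 30 [278.0, 52.0] [153.0, 112.0] | 40 [278.0, 78.0] [157.0, 119.0] | 50 [278.0, 104.0] [162.0, 126.0] | 60 [278.0, 129.0] [168.0, 132.0] | 70 [278.0, 153.0] [173.0, 138.0] | 80 [278.0, 177.0] [178.0, 143.0] | 90 [278.0, 201.0] [184.0, 147.0] | 
wrist carver [([281.0, 208.0], 0.74)] [([280.0, 214.0], 0.8)]
side carver [([412.0, 250.0], 0.81), ([177.0, 122.0], 0.63)] [([410.0, 241.0], 0.83), ([181.0, 122.0], 0.7)]
wrist carver_butt [([280.0, 159.0], 0.78), ([294.0, 169.0], 0.29)] [([278.0, 214.0], 0.79)]
side carver_butt [([395.0, 222.0], 0.53)] [([411.0, 244.0], 0.89)]
[0.5095 0.3273 0.1743]
wrist rim [[339, 198], [335, 167], [309, 150], [278, 156], [261, 182], [267, 212], [292, 228], [322, 222]]
side rim [[190, 122], [183, 120], [175, 121], [170, 126], [171, 132], [178, 135], [186, 133], [191, 128]]
wrist cup [([294.0, 172.0], 0.85)] find [([314.0, 193.0], 0.77), ([279.0, 214.0], 0.67)]
wrist knife [([296.0, 152.0], 0.82)] find [([301.0, 150.0], 0.84)]
wrist spatula [([316.0, 154.0], 0.
[... 3022 characters left out ...]
 .....        .
112 ................++.. ......             
115 ++++.......  ....... ..   .             
118 +++.+....  ..###++.    .....            
121 ++++.. ...  .+####+..   .....           
124 +++.......   .#####++.  ........        
127 ........  .  .+#####++. .. ...+..       
130 ......   ... .+######.....  ..++..      
133 .............  ..............++++..     
136 .............  ..................+......
139 ..............    ...........  ...++..  
142 ..............    .........      .      
145 ...............   .........             
148 ..  ...........   .........             
151 ..........................              
154 ...  ......       ......                
157 .....
```

The carver now hangs at about 72° inside the cup, its butt about 42 mm above the bench. Lower it to the floor.

Request:
{"op": "carry_out", "data": {"commands": [[[0,0,0.01],0,0],[[0,0,0.01],0,0],[[0,0,0.01],0,0],[[0,0,0.004],0,0],[[0,0,0],0,0],[[0,0,0],0,0]]}}

```text
time: 86.7
tool_pos: [0.5094, 0.3275, 0.1403]
tool_rot: [3.142, -0.0, 1.764]
contact_force: [0.7, 0.3, -1.0]
opening: 0.0056
grip_force: 3.0
```

```bash
python3 wa.py | sed -n '2,5p'; python3 go.py
```

```text
wrist carver [([275.0, 213.0], 0.86)] [([280.0, 214.0], 0.82)]
side carver [([413.0, 253.0], 0.87), ([184.0, 130.0], 0.61), ([177.0, 122.0], 0.32)] [([411.0, 245.0], 0.76), ([181.0, 130.0], 0.55)]
wrist carver_butt [([282.0, 160.0], 0.55)] [([280.0, 216.0], 0.9)]
side carver_butt [([335.0, 244.0], 0.74), ([395.0, 224.0], 0.72), ([187.0, 149.0], 0.25)] [([412.0, 242.0], 0.78), ([182.0, 126.0], 0.4), ([265.0, 157.0], 0.31)]
t 87.2 pos [0.5094 0.3274 0.1403] rot [ 3.142 -0.     1.764] open 0.0058 grip 3.03
```

Request:
{"op": "carry_out", "data": {"commands": [[[0,0,0.002],0,0],[[0,0,0],0,0.15],[[0,0,0],0,0.3],[[0,0,0],0,0.35],[[0,0,-0.02],0,0.35],[[0,0,-0.03],0,0.35],[[0,0,-0.05],0,0.35],[[-0.04,-0.02,0],0,0.35],[[-0.045,-0.02,0],0,0.35],[[-0.045,-0.02,0],0,0.35],[[-0.045,-0.02,0],0,0.35],[[-0.045,0,0],0,0.35],[[-0.045,0,0],0,0.35],[[-0.045,0,0],0,0.35],[[0,0,0],0,0.35]]}}

```text
time: 89.08
tool_pos: [0.4908, 0.0053, 0.2382]
tool_rot: [3.141, 0.0, 1.76]
contact_force: [0.1, 0.4, -0.6]
opening: 0.0318
grip_force: 0.0
```

```bash
cat > fin.py <<'E'
from h import *
s=robot.observe(); print(round(s['time'],2),s['tool_pos'].round(3))
for n in ('top','side'):
    c=robot.read_camera(n)
    print(n,'rim',[proj(c,[.522+.031*np.cos(t),.351+.031*np.sin(t),.088]).round().astype(int).tolist() for t in (0,1.57,3.14,4.71)])
    for t,z in (('knife',.08),('spatula',.08),('carver',.08),('knife_butt',.01),('spatula_butt',.01),('carver_butt',.01),('cup',0),('full1',.01),('used1',.004),('model_a',0),('burner',0),('wax_box',0),('tooth_card',0),('liquid_jar',0)):
        print(n,t,[(np.round(x['at']).astype(int).tolist(),onz(c,x['at'],z)[:2].round(3).tolist(),round(x['p'],2)) for x in robot.tip_of(c,t)])
    g=c['pixels'].max(2); a,b,w,h=(55,215,70,55) if n=='top' else (145,75,70,70)
    for r in range(b,b+h,2): print('%3d'%r,''.join('#' if v<50 else '+' if v<85 else '.' if v<140 else ' ' for v in g[r,a:a+w]))
E
python3 fin.py
```

```text
89.08 [0.491 0.005 0.238]
top rim [[100, 226], [84, 240], [97, 255], [113, 241]]
top knife [([89, 242], [0.518, 0.376], 0.63)]
top spatula [([84, 238], [0.528, 0.387], 0.6)]
top carver [([392, 144], [0.761, -0.291], 0.59), ([100, 242], [0.518, 0.351], 0.39), ([114, 240], [0.525, 0.322], 0.39)]
top knife_butt []
top spatula_butt [([120, 235], [0.541, 0.338], 0.91), ([100, 245], [0.515, 0.383], 0.46)]
top carver_butt [([357, 137], [0.8, -0.225], 0.53), ([104, 249], [0.507, 0.371], 0.39)]
top cup [([113, 240], [0.528, 0.356], 0.72)]
top full1 [([355, 200], [0.64, -0.221], 0.47), ([338, 202], [0.636, -0.178], 0.45)]
top used1 [([386, 280], [0.452, -0.294], 0.65), ([421, 284], [0.442, -0.378], 0.56), ([405, 283], [0.445, -0.34], 0.53)]
top model_a [([231, 188], [0.663, 0.083], 0.72), ([197, 181], [0.678, 0.166], 0.57)]
top burner [([167, 155], [0.741, 0.243], 0.68), ([355, 203], [0.634, -0.223], 0.3)]
top wax_box [([387, 278], [0.455, -0.298], 0.62), ([109, 192], [0.644, 0.377], 0.6), ([336, 202], [0.637, -0.176], 0.25), ([83, 235], [0.54, 0.428], 0.19)]
top tooth_card [([438, 234], [0.56
[... 5402 characters left out ...]
+++++..     .   .................
127 .......                  ..+++#####++##++++..  ....   ...... .........
129 .......                  ...+++#########++++.......     ....   .....  
131 ...........                ..+++#########+.........   ....+..    ..   
133 ..........................    ............................+..         
135 ..........................            .......................         
137 ..........................        ..........................          
139 ...........................         ....................              
141 ...........................         .................                 
143 ............................         ................        .
```

```bash
python3 - <<'E'
from h import *
c={n:robot.read_camera(n) for n in ('top','side')}
def tri(a,b):
    R=[ray(c['top'],a),ray(c['side'],b)];A=np.zeros((3,3));v=np.zeros(3)
    for o,d in R:
        d=d/np.linalg.norm(d);P=np.eye(3)-np.outer(d,d);A+=P;v+=P@o
    p=np.linalg.solve(A,v);o,d=R[0];return p.round(4),np.linalg.norm(np.cross(p-o,d/np.linalg.norm(d))).round(4)
for t,pick in (('knife',0),('spatula',0),('carver',0)):
    q=[[x['at'] for x in robot.tip_of(c[n],t) if np.linalg.norm(np.array(x['at'])-m)<28] for n,m in (('top',(95,241)),('side',(178,125)))]
    for a in q[0][:2]:
        for b in q[1][:2]: print(t,np.round(a),np.round(b),tri(a,b))
for n,b in (('top',(50,140,205,275)),('side',(140,220,70,145))):
    x0,x1,y0,y1=b; h=cv2.cvtColor(c[n]['pixels'][y0:y1,x0:x1],cv2.COLOR_RGB2HSV); m=cv2.inRange(h,(10,90,90),(30,255,255))
    k,l,st,ce=cv2.connectedComponentsWithStats(m); print(n,'brass',[((ce[i]+[x0,y0]).round(1).tolist(),int(st[i][4])) for i in range(1,k)])
E
```

```text
knife [ 90. 241.] [174. 124.] (array([0.5173, 0.3723, 0.0859]), np.float64(0.0032))
knife [ 85. 236.] [174. 124.] (array([0.5288, 0.3976, 0.0614]), np.float64(0.005))
spatula [ 84. 239.] [176. 122.] (array([0.5272, 0.3879, 0.0784]), np.float64(0.0014))
carver [101. 242.] [180. 130.] (array([0.5199, 0.3505, 0.0797]), np.float64(0.0003))
top brass [([118.0, 206.6], 50), ([129.0, 206.0], 1), ([128.0, 209.0], 1), ([103.1, 243.5], 15)]
side brass [([199.8, 115.7], 10), ([181.0, 119.0], 9)]
```

```bash
python3 - <<'E'
from h import *
c={n:robot.read_camera(n) for n in ('top','side')}
def tri(a,b):
    (o1,d1),(o2,d2)=ray(c['top'],a),ray(c['side'],b); s=np.linalg.lstsq(np.c_[d1,-d2],o2-o1,rcond=None)[0]; p,q=o1+d1*s[0],o2+d2*s[1]; return (p+q)/2,np.linalg.norm(p-q)
m,_=tri((101,242),(180,130)); b,e=tri((103.1,243.5),(181,119)); d=b-m; print('brass',b.round(4),e.round(4),'mid->brass',d.round(4),np.linalg.norm(d).round(4))
d/=np.linalg.norm(d); print('lean',np.arccos(d[2]).round(3),'butt est',(b-.152*d).round(4))
E
```

```text
brass [0.5141 0.3155 0.1469] 0.0018 mid->brass [-0.0053 -0.0356  0.0692] 0.078
lean 0.479 butt est [0.5244 0.3848 0.012 ]
```

Everything checks out:
- **Carver:** lean about 0.48 rad, butt about 12 mm up.
- **Knife and spatula:** standing in the cup.
- **Vials:** two full ones home in the rack, three used ones in the tray.
- **Bystanders:** not moved.

Handing in.

```bash
python3 -c "
from cell import robot
print(robot.hand_in())"
```

```text
the job is handed in; nothing more can be done
None
```

I handed the job in at about 90 s of the 210 s allowed; no verdict came back, but my last camera measurements put all three used vials in the tray, both full vials home in the rack beside the kept one, and the knife, spatula and carver handle-down in the cup.

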